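# Book out and scrap the rejected dial caps

### The arm

A 6-joint arm with a two-finger parallel gripper is mounted at the origin on the work surface. World frame = base frame: x ahead of the robot, y to its left, z up, the work surface at z = 0. Lengths are in m, angles in degrees, forces in N, time in s.
With the tool pointing down it reaches from about 0.3 to 0.75 m from the base axis. Payload 8.5 kg.
Tool frame: the origin (TCP) lies midway between the tips of the shut fingers; the grasp point (between the pads) lies behind it (grasp_offset is the z of the grasp point in the tool frame, in m); z points along the fingers, y is the direction in which the jaws open and shut (so a half turn about z gives the same grasp; the last joint's range is limited). The gripper opens to 85 mm and grips with 20 to 120 N. Pads are 22 mm wide; open, the fingers measure 114 mm over their backs; the gripper's body (76 mm by 85 mm) begins 54 mm behind the grasp point. The pads swing forward as they close: fully open they stand 13 mm farther back than shut.
Start: joints at [-83.153, 21.807, 74.336, -0, 83.858, -12.336], TCP at [0.181, -0.519, 0.231] pointing down, gripper open.
Joint ranges: [-178.18, 178.18], [-50.72, 133.34], [12.68, 142.11], [-81.47, 261.47], [9.98, 163.14], [-165.26, 165.26]. Speed limits (degrees/s): [136.94, 136.94, 180, 180, 180, 180].

### API

Orientations are given as a 3x3 rotation matrix whose columns are the frame's x, y, z axes.
In Python, from rig import * gives the robot as it stands.
- The arm moves only by the shell command python3 -m pendant 'ROWS' [FORCE]. ROWS is JSON, one flat list of numbers, 7 for each row, row after row: the finger opening in mm, from 0 to 85.4, then the shift along the tool's x, y, z in units of 50 mm (1.0 is 50 mm), then the turn, a rotation vector about the tool's x, y, z in units of 8 degrees (1.0 is 8 degrees). In form: [hand, dx, dy, dz, wx, wy, wz, hand, dx, dy, dz, wx, wy, wz, ...]. A call has 1 to 12 rows; each row shifts and turns the commanded pose from where the row before left it, along the tool's axes as they then stand; what a row does not reach is not made up. A row lasts 1/10 s, in which the tool goes at most 50 mm and 8.59 degrees, less where a joint would pass 70% of its speed; a pose out of reach is approached as far as the arm can. A call is refused whole if a number of a shift passes 1 or a number of a turn 1, either way. A call with a gripper value outside its range is refused whole. The fingers move at their own pace and stop on an object; FORCE is the grip in N (left out, the last holds). Time passes only in rows, so rows that do not move let the fingers close. It gives the time, the measured TCP pose, the force and the opening at its end, in the units of the state.
- observe(): the state, without advancing time (a new reading comes with each control period).
- get_image(name): name is "scene" or "top"; returns a dict with "frame" (480x640x3 uint8, red, green, blue), "depth" (480x640 float32, m along the optical axis (not along the pixel's ray), 0 where there is no reading), "K" (3x3 intrinsics, pixels), "rvec" (rotation vector, rad) and "tvec" (3), from world to camera coordinates, as OpenCV has them. Camera axes: x right, y down, z forward; pixel columns grow to the right and rows downward; lengths in m; the calibration is good to about 2 mm. A picture is of the moment at which its call begins.
- close_job(): hands the job in, once; it reports no verdict.
The state is a dict: "time_s": time; "q": joint angles; "qvel": joint speeds; "joint_efforts": joint torques, N m; "position": TCP position; "tool_rot": TCP orientation; "ft_force": force on the tool from outside, world axes, zero at the start; "wrist_torque": the same for the moment, N m; "grip_width": finger opening in m.
Only numpy, scipy, OpenCV 4.12 (cv2) and the standard library are available. Lean on these libraries where they do the work, as an engineer would, in place of code of your own. Each camera call takes 0.05 s, during which the arm holds its last target.

### The job

Book the rejected dial caps in the metal tray out as scrap. With the yellow hand scanner, read the label on every cap that is there, in the order blue, white, orange, green, red, black, holding the scanner still for a full second with its window about ten centimetres straight above the label and square to its bars; lay the scanner back in the middle of its mat and then press the green button of the terminal all the way in. Then carry the tray by its bar to the red scrap bin, tip all the caps into it, and set the empty tray back upright, centred and square in its yellow outline, leaving everything else on the bench where it is.

Things in the scene. Friction and masses are not known exactly. Their poses are not given: they have to be found in the camera images.
- scanner: Hand scanner, 180 g. Origin: under the middle of its grip; x forward to the head, z up. Yellow grip: box 36 wide (y), 40 high, x = -80 to 45 mm; pinch it across the 36 mm from above at x = 0. Black head: 60 wide, 34 high, x = 45 to 105 mm. Its window, under the head, looks down (-z) and reads a label straight below; scanner x must run along the label's bars (cap x, either way round).
- scanner_window (a point): Centre of the scanner's window, 75 mm ahead (x) of the scanner's origin, level with its underside; axes as the scanner's. It reads from 40 to 150 mm above the label, best at 100 mm.
- scanner_mat: Fixed blue bench mat with two thin yellow lines, 240 x 160 x 4 mm; origin: centre of its underside. The scanner's origin starts near its middle and goes back there (it may point any way).
- tray: Loose aluminium tray, 350 g. Origin: underside centre. Floor 200 (x) x 150 (y) x 3 mm; end walls 45 mm high at x = +-100 mm; along each long side (y = +-75 mm) a lip flared 25 degrees from the floor, out to y = +-95 mm and 11 mm high. Tipped about its x axis to either side by some 70 degrees, the caps slide out over the lip. A carry bar is fixed over its middle along x, on end posts.
- tray_bar (a point): Middle of the tray's black carry bar, 115 mm above the tray's origin; the bar is 18 wide (y), 22 high, 200 mm long (x), spanning 104 to 126 mm above the underside; grip it across the 18 mm from above, near its middle, firmly (80 N or more).
- tray_spot: Yellow tape outline on the table for the tray, inner clear space 226 x 226 mm; origin: its centre on the table; the tray's x goes along its x (either way round).
- scrap_bin: Fixed open red bin, 270 x 270 x 100 mm high, walls 6 mm; origin: underside centre; stands left or right of the tray. Fixed dressing at the back of the table (x beyond 0.76): a flat iron, an electric screwdriver, two stock bins, all under 110 mm high; to the sides (y beyond +-0.58) a grey supply box and a carton, 120 mm high.
- enter_button (a joint): Green spring button on top of the fixed grey booking terminal (a box 100 x 90 x 40 mm high; the button stands 22 mm from the middle of its top, a dark screen on the other side of it): 0 out, 0.008 m fully in (about 5 N); it counts as pressed beyond 0.005.
- enter_button_top (a point): Centre of the top of the green button (28 mm across, top about 60 mm above the table when out); it is pressed straight down.
- cap_blue: Rejected dial cap of blue plastic, 40 g, a chunky block 36 (x) x 50 (y) x 26 mm high with a white bar-code label on top; lies in the tray label up, or is absent. Origin: underside centre; the label's centre is 26 mm above it. The bars run along x.
- cap_white: Rejected dial cap of white plastic, 40 g, a chunky block 36 (x) x 50 (y) x 26 mm high with a white bar-code label on top; lies in the tray label up, or is absent. Origin: underside centre; the label's centre is 26 mm above it. The bars run along x.
- cap_orange: Rejected dial cap of orange plastic, 40 g, a chunky block 36 (x) x 50 (y) x 26 mm high with a white bar-code label on top; lies in the tray label up, or is absent. Origin: underside centre; the label's centre is 26 mm above it. The bars run along x.
- cap_green: Rejected dial cap of green plastic, 40 g, a chunky block 36 (x) x 50 (y) x 26 mm high with a white bar-code label on top; lies in the tray label up, or is absent. Origin: underside centre; the label's centre is 26 mm above it. The bars run along x.
- cap_red: Rejected dial cap of red plastic, 40 g, a chunky block 36 (x) x 50 (y) x 26 mm high with a white bar-code label on top; lies in the tray label up, or is absent. Origin: underside centre; the label's centre is 26 mm above it. The bars run along x.
- cap_black: Rejected dial cap of black plastic, 40 g, a chunky block 36 (x) x 50 (y) x 26 mm high with a white bar-code label on top; lies in the tray label up, or is absent. Origin: underside centre; the label's centre is 26 mm above it. The bars run along x.
- tape_roll: Bystander: white roll of label tape, 80 mm across, 45 mm high; origin: underside centre.
- marker: Bystander: blue marker pen, 125 mm long, 18 mm thick, lying between the robot and the tray; origin: under its middle.
- screw_jar: Bystander: clear jar with white lid behind the tray, 60 mm across, 80 mm high.

How it is judged (in metres and radians):
On the way, in this order (a step that is already met when the one before it is completed fails the run):
1. blue cap, if there, is scanned: label 40-150 mm below the window, within 15 mm of its axis in x and y, scanner x along cap x to 0.35 rad, kept so for 0.9 s (x of cap_blue in the frame of scanner_window between -0.015 and 0.015 m and y of cap_blue in the frame of scanner_window between -0.015 and 0.015 m and z of cap_blue in the frame of scanner_window between -0.176 and -0.066 m and angle between the x axis of scanner and the x axis of cap_blue, either way round below 0.35 rad), for 0.9 s.
2. white cap, if there, is scanned: label 40-150 mm below the window, within 15 mm of its axis in x and y, scanner x along cap x to 0.35 rad, kept so for 0.9 s (x of cap_white in the frame of scanner_window between -0.015 and 0.015 m and y of cap_white in the frame of scanner_window between -0.015 and 0.015 m and z of cap_white in the frame of scanner_window between -0.176 and -0.066 m and angle between the x axis of scanner and the x axis of cap_white, either way round below 0.35 rad), for 0.9 s.
3. orange cap, if there, is scanned: label 40-150 mm below the window, within 15 mm of its axis in x and y, scanner x along cap x to 0.35 rad, kept so for 0.9 s (x of cap_orange in the frame of scanner_window between -0.015 and 0.015 m and y of cap_orange in the frame of scanner_window between -0.015 and 0.015 m and z of cap_orange in the frame of scanner_window between -0.176 and -0.066 m and angle between the x axis of scanner and the x axis of cap_orange, either way round below 0.35 rad), for 0.9 s.
4. green cap, if there, is scanned: label 40-150 mm below the window, within 15 mm of its axis in x and y, scanner x along cap x to 0.35 rad, kept so for 0.9 s (x of cap_green in the frame of scanner_window between -0.015 and 0.015 m and y of cap_green in the frame of scanner_window between -0.015 and 0.015 m and z of cap_green in the frame of scanner_window between -0.176 and -0.066 m and angle between the x axis of scanner and the x axis of cap_green, either way round below 0.35 rad), for 0.9 s.
5. red cap, if there, is scanned: label 40-150 mm below the window, within 15 mm of its axis in x and y, scanner x along cap x to 0.35 rad, kept so for 0.9 s (x of cap_red in the frame of scanner_window between -0.015 and 0.015 m and y of cap_red in the frame of scanner_window between -0.015 and 0.015 m and z of cap_red in the frame of scanner_window between -0.176 and -0.066 m and angle between the x axis of scanner and the x axis of cap_red, either way round below 0.35 rad), for 0.9 s.
6. black cap, if there, is scanned: label 40-150 mm below the window, within 15 mm of its axis in x and y, scanner x along cap x to 0.35 rad, kept so for 0.9 s (x of cap_black in the frame of scanner_window between -0.015 and 0.015 m and y of cap_black in the frame of scanner_window between -0.015 and 0.015 m and z of cap_black in the frame of scanner_window between -0.176 and -0.066 m and angle between the x axis of scanner and the x axis of cap_black, either way round below 0.35 rad), for 0.9 s.
7. the scanner lies on its mat again, released, its origin within 60 mm of the middle (horizontal distance between scanner and scanner_mat below 0.06 m and height (world z) of scanner below 0.012 m and angle between scanner's own z axis and vertical below 0.15 rad and contact force between the fingers and scanner below 0.2 N), for 0.3 s.
8. the green button is pressed in (beyond 5 mm) (value of joint enter_button above 0.005 m), for 0.05 s.
9. the tray is held over the scrap bin by its bar and begins to tip (0.35 rad) (angle between tray's own z axis and vertical above 0.35 rad and horizontal distance between tray_bar and scrap_bin below 0.22 m and height (world z) of tray_bar above 0.13 m and contact force between the fingers and tray above 1 N), for 0.02 s.
10. all caps are in the scrap bin (x of cap_blue in the frame of scrap_bin between -0.13 and 0.13 m and y of cap_blue in the frame of scrap_bin between -0.13 and 0.13 m and z of cap_blue in the frame of scrap_bin between -0.01 and 0.1 m and x of cap_white in the frame of scrap_bin between -0.13 and 0.13 m and y of cap_white in the frame of scrap_bin between -0.13 and 0.13 m and z of cap_white in the frame of scrap_bin between -0.01 and 0.1 m and x of cap_orange in the frame of scrap_bin between -0.13 and 0.13 m and y of cap_orange in the frame of scrap_bin between -0.13 and 0.13 m and z of cap_orange in the frame of scrap_bin between -0.01 and 0.1 m and x of cap_green in the frame of scrap_bin between -0.13 and 0.13 m and y of cap_green in the frame of scrap_bin between -0.13 and 0.13 m and z of cap_green in the frame of scrap_bin between -0.01 and 0.1 m and x of cap_red in the frame of scrap_bin between -0.13 and 0.13 m and y of cap_red in the frame of scrap_bin between -0.13 and 0.13 m and z of cap_red in the frame of scrap_bin between -0.01 and 0.1 m and x of cap_black in the frame of scrap_bin between -0.13 and 0.13 m and y of cap_black in the frame of scrap_bin between -0.13 and 0.13 m and z of cap_black in the frame of scrap_bin between -0.01 and 0.1 m), for 0.3 s.
At the end, for the whole second after the job is handed in: All caps lie inside the scrap bin; the scanner lies level on its mat, released, origin within 60 mm of the mat's middle; the tray stands upright in its outline, centre within 50 mm and square within 0.3 rad, released and at rest (all of step 7 and all of step 10 and horizontal distance between tray and tray_spot below 0.05 m and angle between the x axis of tray and the x axis of tray_spot, either way round below 0.3 rad and height (world z) of tray below 0.01 m and angle between tray's own z axis and vertical below 0.1 rad and linear speed of tray below 0.02 m/s); the robot touches nothing.
It fails at once if the roll of label tape is pushed more than 40 mm from its place (distance of tape_roll from where it was at the start of the episode above 0.04 m).
It fails at once if the marker pen is pushed more than 40 mm from its place (distance of marker from where it was at the start of the episode above 0.04 m).
It fails at once if the screw jar is pushed more than 40 mm from its place (distance of screw_jar from where it was at the start of the episode above 0.04 m).
Of cap_blue, cap_white, cap_orange, cap_green, cap_red, cap_black only 4 to 6 are there at a start; the rules pass over those that are not, and their reading is None.
At some moment in a run one of scanner, tray may be knocked a few centimetres aside while the robot is not near it.
It also fails if it takes over 208 s, if anything falls off the work surface, if the arm or the gripper's body presses on something with over 40 N, if the wrist force passes 120 N, or if a joint passes its speed limit or range.

## Working session

There is one attempt and no reset: what is moved stays moved. The work goes in short steps, Python scripts to look and compute and a shell command to move; the robot and the scene stay as the last step left them, time stands still between calls to the robot, and variables do not carry over. Pictures are saved under pics/ and viewed, and the job is handed in when it is done.

```bash
ls; mkdir -p pics; python3 - <<'E'
from rig import *
import cv2
s=observe();print(s)
for n in("scene","top"):
    d=get_image(n);cv2.imwrite(f"pics/{n}0.png",d["frame"][:,:,::-1]);print(n,d["K"],d["rvec"],d["tvec"])
E
```

```text
pics
{'time_s': 0.0, 'q': array([-8.31534801e+01,  2.18431615e+01,  7.43869016e+01,  1.29434225e-03,
        8.38590728e+01, -1.23366777e+01]), 'qvel': array([ 0.06466845, -0.04425472,  0.00489972,  0.01831697, -0.0335395 ,
        0.02193493]), 'joint_efforts': array([-1.03833554e-03, -4.48464239e+01, -2.31279749e+01, -2.47694379e-04,
        4.81828116e-03,  1.16423675e-05]), 'position': array([ 0.18068218, -0.51915014,  0.2306788 ]), 'tool_rot': array([[ 9.44473601e-01,  3.28587265e-01, -1.63156086e-04],
       [ 3.28587115e-01, -9.44472400e-01,  1.54729730e-03],
       [ 3.54325768e-04, -1.51499244e-03, -9.99998790e-01]]), 'ft_force': array([-0.05434738, -0.3673864 , -1.02585057]), 'wrist_torque': array([-0.01071957,  0.02788328,  0.06998155]), 'grip_width': 0.0854571418371445}
scene [[492.89292567   0.         311.79456165]
 [  0.         492.89292567 234.94774127]
 [  0.           0.           1.        ]] [ 2.23345097  0.75805467 -0.31335845] [-0.43428722 -0.18212157  1.57585558]
top [[586.83948757   0.         322.97672651]
 [  0.         586.83948757 248.22901229]
 [  0.           0.           1.        ]] [ 2.1432165  -2.14530093  0.15170529] [0.01521587 0.55995351 1.15911163]
```

View pics/scene0.png

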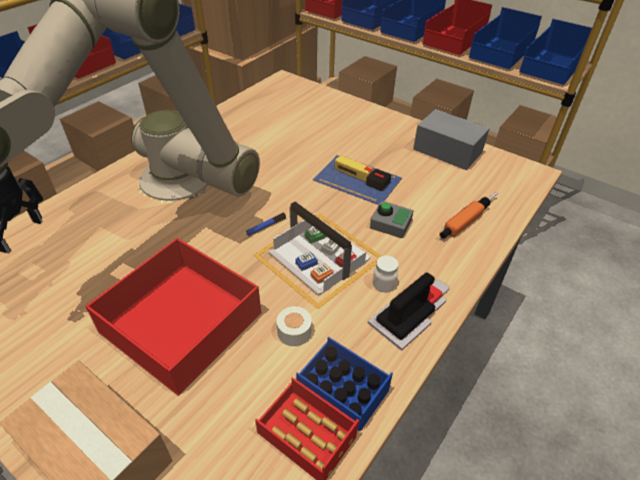

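View pics/top0.png

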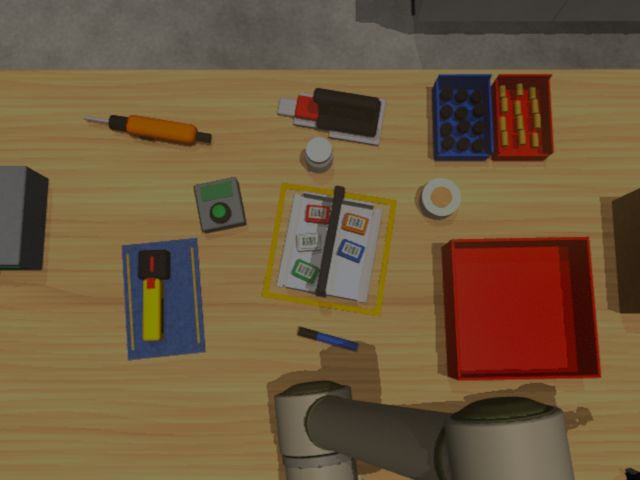

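The top view shows the mat and scanner at about (163,297), the terminal at (220,205), the tray at (330,247) with red, orange, white, blue and green caps, the bin at (520,308), the marker at (328,339) and the tape roll at (441,198). I'll zoom in on the tray and measure positions.

```bash
cat > h.py <<'E'
from rig import *
import cv2, numpy as np
def cam(n):
    d=get_image(n); R=cv2.Rodrigues(d["rvec"])[0]; d["R"]=R; d["C"]=-R.T@np.ravel(d["tvec"]); return d
def ray(d,uv,z):
    p=np.linalg.inv(d["K"])@np.array([uv[0],uv[1],1.]); w=d["R"].T@p
    return d["C"]+w*(z-d["C"][2])/w[2]
def cloud(d):
    v,u=np.mgrid[:480,:640]; z=d["depth"]
    P=np.stack([u,v,np.ones_like(u)],-1)@np.linalg.inv(d["K"]).T*z[...,None]
    return (P-np.ravel(d["tvec"]))@d["R"]
def rect(P):
    r=cv2.minAreaRect((P[:,:2]*1000).astype(np.float32)); return np.round(r[0],1),np.round(r[1],1),round(r[2],1)
E
python3 - <<'E'
from h import *
d=cam("top");s=cam("scene")
print(d["C"],s["C"])
im=d["frame"][:,:,::-1]
cv2.imwrite("pics/t1.png",cv2.resize(im[170:330,250:420],None,fx=3.5,fy=3.5,interpolation=cv2.INTER_CUBIC))
cv2.imwrite("pics/s1.png",cv2.resize(s["frame"][190:310,250:400,::-1],None,fx=5,fy=5,interpolation=cv2.INTER_CUBIC))
X=cloud(d); hsv=cv2.cvtColor(im,cv2.COLOR_BGR2HSV); H,S,V=cv2.split(hsv); u=np.arange(640)[None]+0*H.astype(int); v=np.arange(480)[:,None]+0*u
def m(name,mask,zr=None,plane=None):
    if zr: mask=mask&(X[...,2]>zr[0])&(X[...,2]<zr[1])
    mm=mask.astype(np.uint8); n,l,st,_=cv2.connectedComponentsWithStats(mm)
    if n<2: print(name,None);return
    k=1+np.argmax(st[1:,4]); k=l==k; P=X[k]; z=np.median(P[:,2])
    if plane is None: plane=z
    uv=np.argwhere(k)[:,::-1]; W=np.array([ray(d,p,plane) for p in uv])
    print(name,k.sum(),'z',round(z,4),'rect',rect(W),'mean',np.round(W.mean(0)[:2]*1000,1))
m("mat",(H>100)&(H<130)&(S>60)&(u<230)&(v>220),None,.004)
m("grip",(H>22)&(H<35)&(S>120)&(V>120)&(u<190)&(u>135)&(v>245)&(v<345)&(X[...,2]>.02))
m("head",(V<60)&(u<190)&(v>245)&(v<345)&(X[...,2]>.02))
m("spot",(H>18)&(H<30)&(S>170)&(V>150)&(u>255)&(u<405)&(v>170)&(v<325),None,0.0)
m("bar",(V<70)&(u>300)&(u<360)&(v>180)&(v<310)&(X[...,2]>.11),None,.126)
m("button",(H>50)&(H<85)&(S>120)&(u>205)&(u<235)&(v>200)&(v<225),None,.06)
m("bin",(X[...,2]>.09)&(X[...,2]<.11)&(u>430)&(u<610)&(v>230)&(v<390),None,.1)
m("roll",(X[...,2]>.03)&(u>410)&(u<470)&(v>170)&(v<220),None,.045)
m("jar",(X[...,2]>.06)&(u>300)&(u<336)&(v>136)&(v<172))
m("marker",(X[...,2]>.008)&(u>290)&(u<365)&(v>320)&(v<355))
tr=(u>275)&(u<385)&(v>190)&(v<305)&(X[...,2]<.06)
for n,a,b in(("red",0,5),("orange",8,20),("green",50,85),("blue",100,125)):
    m(n,tr&(H>=a)&(H<=b)&(S>130)&(V>60)&(X[...,2]>.02),None,.029)
E
```

```text
[0.38640999 0.01008481 1.22796777] [ 1.10507541 -0.74412114  0.96446178]
mat 5582 z 0.0037 rect (array([461.8, 349.2]), array([237.2, 157.3]), 5.9) mean [454.3 340.8]
grip 840 z 0.0433 rect (array([436.7, 360.4]), array([120.3,  31.5]), 1.2) mean [430.8 360.5]
head 788 z 0.0372 rect (array([527.4, 362.4]), array([60.9, 61.5]), 2.2) mean [528.4 362.6]
spot None
bar 984 z 0.1252 rect (array([565.7,   1.2]), array([ 19.8, 209.8]), 79.5) mean [564.3   1.8]
button 147 z 0.0632 rect (array([634.1, 227.2]), array([26.8, 26.6]), 64.9) mean [634.2 227. ]
bin 2210 z 0.0984 rect (array([ 436.9, -368.5]), array([269.4, 271.8]), 1.1) mean [ 435.2 -375.3]
roll 1210 z 0.0445 rect (array([ 665.4, -226.2]), array([78.8, 82.3]), 43.6) mean [ 665.  -226.6]
jar 560 z 0.0791 rect (array([755.8,  26.5]), array([52.7, 54.6]), 89.9) mean [755.   24.9]
marker 551 z 0.0161 rect (array([376.1,   6.9]), array([124.8,  19.4]), 74.2) mean [376.7   7.2]
red 168 z 0.0244 rect (array([634.6,  27. ]), array([47.3, 35.8]), 83.7) mean [632.3  27.3]
orange 171 z 0.0246 rect (array([614.2, -51.7]), array([47.9, 35.1]), 73.7) mean [612.5 -51. ]
green 56 z 0.026 rect (array([516.9,  56.2]), array([35.9, 31.4]), 63.8) mean [514.7  64.8]
blue 129 z 0.0248 rect (array([557.4, -42.9]), array([46. , 32.9]), 67.9) mean [553.7 -42. ]
```

View pics/t1.png

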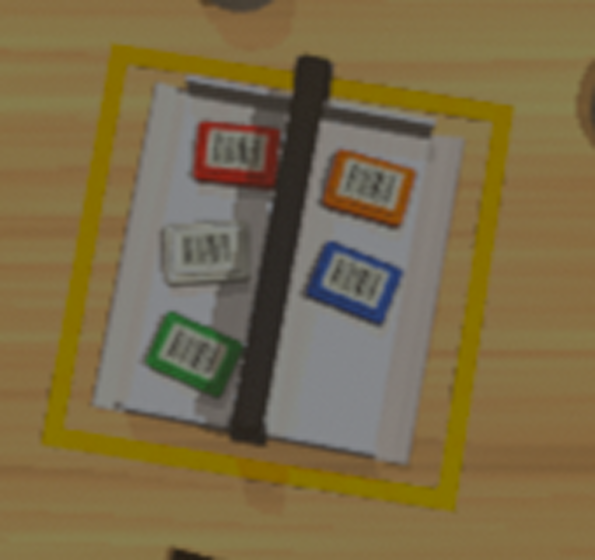

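View pics/s1.png

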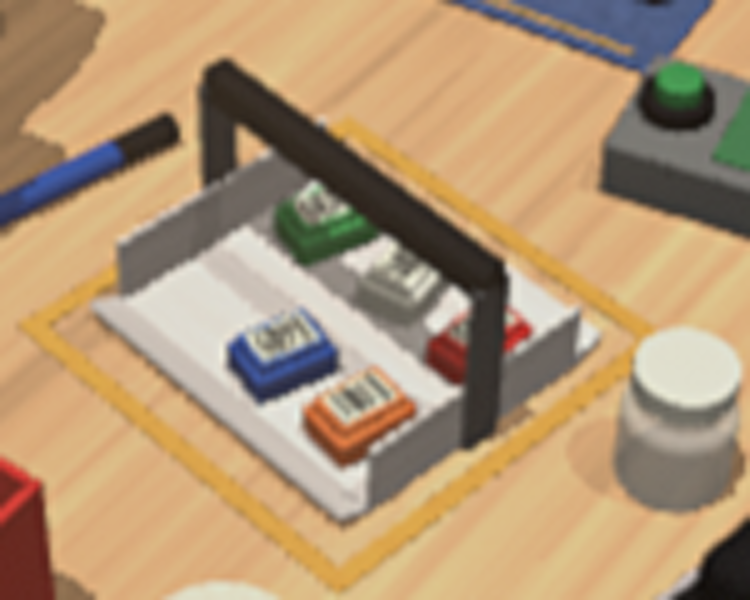

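```bash
cat >> h.py <<'E'
from scipy.spatial.transform import Rotation as Ro
def down(yaw):  # tool x at world yaw deg, z down
    a=np.radians(yaw);c,s=np.cos(a),np.sin(a)
    return np.array([[c,s,0],[s,-c,0],[0,0,-1.]])
def go(p,R):
    s=observe(); R0=np.array(s["tool_rot"]); rv=np.degrees(Ro.from_matrix(R0.T@R).as_rotvec())/8
    dp=np.array(p)-s["position"]
    print("now",np.round(s["position"],4),"yaw",np.round(np.degrees(np.arctan2(R0[1,0],R0[0,0])),2),"t",round(s["time_s"],2),"F",np.round(s["ft_force"],1),"w",round(s["grip_width"],4))
    print("turn units",np.round(rv,3),"shift units (tool axes before)",np.round(R0.T@dp/.05,3)," (after turn)",np.round(R.T@dp/.05,3))
E
python3 - <<'E'
import rig; print([n for n in dir(rig) if n[0]!='_']); print(getattr(rig,'grasp_offset',None))
from h import *
d=cam("top")
for n,p in dict(red=(236,151),orange=(370,183),white=(206,249),blue=(355,279),green=(194,351)).items():
    print(n,np.round(ray(d,(250+p[0]/3.5-.36,170+p[1]/3.5-.36),.029)*1000,1))
# label = bright inside cap: minAreaRect of cap by colour incl. label
im=d["frame"][:,:,::-1];hsv=cv2.cvtColor(im,cv2.COLOR_BGR2HSV); H,S,V=cv2.split(hsv)
for n,a,b,bx in(("red",0,6,(300,200,332,226)),("orange",8,20,(340,210,372,238)),("green",50,85,(290,256,320,285)),("blue",100,125,(335,235,368,266))):
    M=np.zeros((480,640),np.uint8);x0,y0,x1,y1=bx
    M[y0:y1,x0:x1]=((H>=a)&(H<=b)&(S>130)&(V>50))[y0:y1,x0:x1]
    q=np.argwhere(M)[:,::-1]; W=np.array([ray(d,p,.029) for p in q]); print(n,len(q),rect(W))
    # label quad: non-colour pixels in hull
    hull=cv2.convexHull(q.astype(np.int32)); F=cv2.fillConvexPoly(np.zeros_like(M),hull,1)
    L=np.argwhere((F>0)&(M==0))[:,::-1]; W=np.array([ray(d,p,.029) for p in L]); print('  label',len(L),rect(W),np.round(W.mean(0)*1000,1))
go([.453,.361,.28],down(1.5))
E
```

```text
['MotionError', 'close_job', 'get_image', 'grasp_offset', 'observe']
-0.0187
red [636.3  27.   29. ]
orange [616.8 -52.6  29. ]
white [577.3  44.7  29. ]
blue [559.3 -43.3  29. ]
green [516.7  51.5  29. ]
red 201 (array([634.5,  26.7]), array([48.2, 35.7]), 84.1)
  label 214 (array([634.5,  26.7]), array([49.9, 37.4]), 84.1) [636.7  26.8  29. ]
orange 199 (array([614.1, -51.6]), array([48.1, 35.4]), 73.6)
  label 215 (array([614.1, -51.5]), array([49.9, 37.2]), 73.6) [616.1 -52.6  29. ]
green 71 (array([517.,  56.]), array([36.4, 32. ]), 65.9)
  label 200 (array([517.7,  56.3]), array([36.8, 33.2]), 63.9) [517.9  55.7  29. ]
blue 139 (array([557.6, -42.5]), array([46. , 32.9]), 67.9)
  label 241 (array([557.6, -42.5]), array([47.5, 34.5]), 67.9) [559.  -43.2  29. ]
now [ 0.1807 -0.5193  0.2311] yaw 19.18 t 0.25 F [ 0.8 -0.2 -0.1] w 0.0855
turn units [-0.005 -0.     2.21 ] shift units (tool axes before) [ 10.929 -14.84   -0.968]  (after turn) [  5.905 -17.458  -0.979]
```

```bash
python3 -m pendant '[85,0,0,-0.5,0,0,0.74, 85,0.3,0,-0.5,0,0,0.74, 85,0.7,0,0,0,0,0.73, 85,0.8,-0.2,0,0,0,0, 85,0.8,-0.5,0,0,0,0, 85,0.8,-0.7,0,0,0,0, 85,0.8,-0.8,0,0,0,0, 85,0.7,-0.8,0,0,0,0, 85,0.5,-0.8,0,0,0,0, 85,0.5,-0.8,0,0,0,0,85,0,-0.8,0,0,0,0,85,0,-0.8,0,0,0,0]' 60; python3 - <<'E'
from h import *
go([.453,.361,.28],down(1.5))
E
```

```text
time_s: 1.45
position: [0.4582, -0.2027, 0.2809]
tool_rot: [[1.0, 0.027, -0.0], [0.027, -1.0, 0.0], [-0.0, -0.0, -1.0]]
ft_force: [0.3, -0.1, 0.9]
grip_width: 0.085
now [ 0.4582 -0.2027  0.2809] yaw 1.55 t 1.45 F [ 0.3 -0.1  0.9] w 0.085
turn units [-0.003  0.003  0.006] shift units (tool axes before) [  0.202 -11.273   0.024]  (after turn) [  0.192 -11.273   0.019]
```

```bash
python3 -m pendant '[85,0,-1,0,0,0,0,85,0,-1,0,0,0,0,85,0,-1,0,0,0,0,85,0,-1,0,0,0,0,85,0,-1,0,0,0,0,85,0,-1,0,0,0,0,85,0,-1,0,0,0,0,85,0,-1,0,0,0,0,85,0,-1,0,0,0,0,85,0,-1,0,0,0,0,85,0.2,-0.8,0,0,0,0,85,0,-0.47,0,0,0,0]' ; python3 - <<'E'
from h import *
go([.453,.361,.1],down(1.5))
d=cam("top"); cv2.imwrite("pics/t2.png",d["frame"][:,:,::-1])
go([.453,.361,.1],down(1.5))
E
```

```text
time_s: 2.65
position: [0.453, 0.3618, 0.2806]
tool_rot: [[1.0, 0.028, -0.001], [0.028, -1.0, 0.0], [-0.001, -0.0, -1.0]]
ft_force: [-0.2, -0.3, 0.5]
grip_width: 0.0852
now [0.453  0.3618 0.2806] yaw 1.62 t 2.65 F [-0.2 -0.3  0.5] w 0.0852
turn units [-0.     0.004  0.015] shift units (tool axes before) [1.000e-03 1.700e-02 3.613e+00]  (after turn) [-1.000e-03  1.700e-02  3.613e+00]
now [0.4525 0.3636 0.2804] yaw 1.7 t 2.7 F [-3.1  0.4 -1.4] w 0.0851
turn units [-0.007  0.008  0.025] shift units (tool axes before) [0.013 0.056 3.607]  (after turn) [0.009 0.052 3.607]
```

View pics/t2.png

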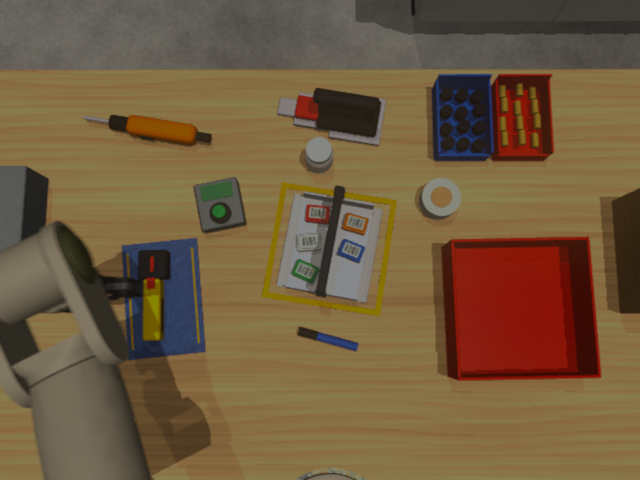

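The scanner hasn't moved: it is at about (152,300), as in the first view. I'll go down and grip it.

```bash
python3 -m pendant '[85,0,0,0.8,0,0,0,85,0,0,0.8,0,0,0,85,0,0,0.8,0,0,0,85,0,0,0.8,0,0,0,85,0,0,0.7,0,0,0,85,0,0,0.5,0,0,0,85,0,0,0.4,0,0,0,85,0,0,0.3,0,0,0,85,0,0,0.2,0,0,0,85,0,0.02,0,0,0,0,85,0,0,0,0,0,0]' 60; python3 - <<'E'
from h import *
go([.453,.361,.012],down(1.5))
E
```

```text
time_s: 3.8
position: [0.4535, 0.358, 0.0168]
tool_rot: [[1.0, 0.026, 0.001], [0.026, -1.0, 0.0], [0.001, -0.0, -1.0]]
ft_force: [-0.1, -0.5, 0.3]
grip_width: 0.0849
now [0.4535 0.358  0.0168] yaw 1.5 t 3.8 F [-0.1 -0.5  0.3] w 0.0849
turn units [-0.002 -0.004 -0.   ] shift units (tool axes before) [-0.009 -0.061  0.097]  (after turn) [-0.009 -0.061  0.097]
```

```bash
python3 -m pendant '[85,0,-0.06,0.07,0,0,0,0,0,0,0,0,0,0,0,0,0,0,0,0,0,0,0,0,0,0,0,0,0,0,0,0,0,0,0,0,0,0,0,0,0,0,0,0,0,0,0,0,0,0,0,0,0,0,0,0,0,0,0,0,0,0,0]' 60;  python3 -m pendant '[0,0,0,0,0,0,0,0,0,0,-0.2,0,0,0,0,0,0,-0.3,0,0,0,0,0,0,-0.4,0,0,0,0,0,0,-0.5,0,0,0,0,0,0,-0.5,0,0,0,0,0,0,-0.5,0,0,0,0,0,0,-0.4,0,0,0,0,0,0,-0.3,0,0,0,0,0,0,-0.3,0,0,0,0,0,0,0,0,0,0]'; python3 - <<'E'
from h import *
go([.453,.361,.012],down(1.5))
for n in("top","scene"):
    d=cam(n); cv2.imwrite(f"pics/{n}3.png",d["frame"][:,:,::-1])
E
```

```text
time_s: 4.7
position: [0.4534, 0.3612, 0.0133]
tool_rot: [[1.0, 0.026, 0.001], [0.026, -1.0, 0.0], [0.001, -0.0, -1.0]]
ft_force: [-1.2, 0.6, 6.5]
grip_width: 0.0347
time_s: 5.8
position: [0.4536, 0.3613, 0.1848]
tool_rot: [[1.0, 0.026, 0.003], [0.026, -1.0, 0.001], [0.003, -0.001, -1.0]]
ft_force: [-0.1, 0.6, -2.2]
grip_width: 0.0354
now [0.4536 0.3613 0.1848] yaw 1.5 t 5.8 F [-0.1  0.6 -2.2] w 0.0354
turn units [-0.01  -0.021 -0.   ] shift units (tool axes before) [-0.022  0.01   3.455]  (after turn) [-0.012  0.005  3.455]
```

View pics/scene3.png

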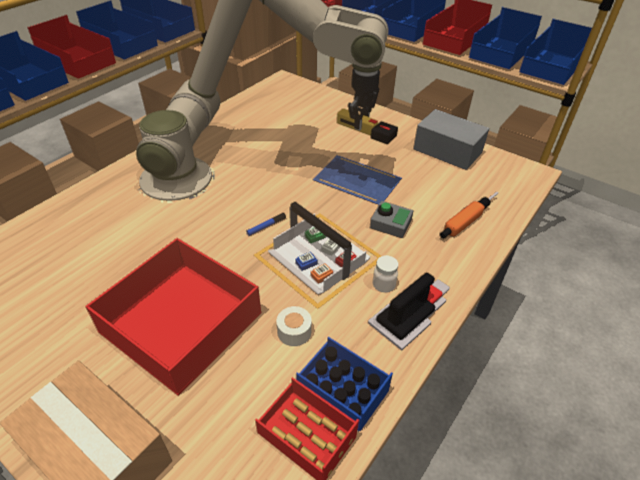

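View pics/top3.png

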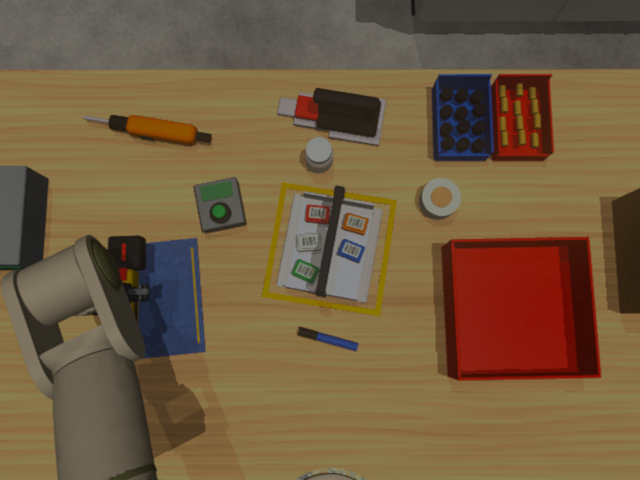

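The scanner is in the grip and the mat is clear; its head shows near (126,252) in the top view. I'll measure where it sits in the hand.

```bash
python3 - <<'E'
from h import *
d=cam("top"); X=cloud(d); im=d["frame"]; 
b=X[230:275,105:148].reshape(-1,3); c=im[230:275,105:148].reshape(-1,3)
k=(b[:,2]>.15)&(b[:,2]<.23)&(b[:,0]>.49); P=b[k]; s=observe(); q=(P-s["position"])@s["tool_rot"]
print(k.sum(), rect(q), np.median(q[:,2]), np.round(np.percentile(q[:,2],[5,95]),4))
A=np.c_[q[:,:2],np.ones(len(q))]; print(np.linalg.lstsq(A,q[:,2],rcond=None)[0])
E
```

```text
1207 (array([71.2, -0.3]), array([60.4, 69.1]), 88.5) -0.024283270776208975 [-0.0287 -0.0061]
[ 0.03773967  0.16988923 -0.02655849]
```

```bash
python3 - <<'E'
from h import *
d=cam("top"); X=cloud(d); b=X[230:275,105:148].reshape(-1,3)
k=(b[:,2]>.15)&(b[:,2]<.23)&(b[:,0]>.49); s=observe(); q=(b[k]-s["position"])@s["tool_rot"]
q=q[q[:,2]<-.022]
print(len(q), rect(q), np.round(np.percentile(q[:,2],[5,50,95]),4), np.round(np.percentile(q[:,:2],[1,99],axis=0),4))
q=q[(abs(q[:,0]-.074)<.027)&(abs(q[:,1])<.027)]
r=np.abs(q[:,2]-np.median(q[:,2]))<.004;q=q[r]
A=np.c_[q[:,:2],np.ones(len(q))]; c=np.linalg.lstsq(A,q[:,2],rcond=None)[0];print(np.degrees(c[:2]),c[2])
caps=dict(blue=(559.,-43,-22),white=(577,45,5),orange=(616,-52,-16.4),green=(517,52,-26),red=(636,27,-6))
for n,(x,y,a) in caps.items():
    R=down(a); print(n,np.round(np.array([x,y,0])/1000-R@[.075,0,0],4)); go(np.array([x,y,158])/1000-R@[.075,0,0],R)
E
```

```text
886 (array([70.7, -0.8]), array([67. , 59.9]), 0.7) [-0.0303 -0.0246 -0.0223] [[ 0.0386 -0.0287]
 [ 0.1035  0.0275]]
[0.29620107 0.23258609] -0.024994918944183826
blue [ 0.4895 -0.0149  0.    ]
now [0.4527 0.3608 0.1818] yaw 1.5 t 6.0 F [ 0.1 -1.2 -1.7] w 0.0353
turn units [0.009 0.012 2.937] shift units (tool axes before) [0.54  7.53  0.481]  (after turn) [3.496 6.691 0.476]
white [0.5023 0.0385 0.    ]
now [0.4527 0.3608 0.1818] yaw 1.5 t 6.0 F [ 0.1 -1.2 -1.7] w 0.0353
turn units [ 0.006  0.013 -0.438] shift units (tool axes before) [0.824 6.469 0.48 ]  (after turn) [0.426 6.508 0.476]
orange [ 0.5441 -0.0308  0.    ]
now [0.4527 0.3608 0.1818] yaw 1.5 t 6.0 F [ 0.1 -1.2 -1.7] w 0.0353
turn units [0.008 0.012 2.237] shift units (tool axes before) [1.623 7.876 0.48 ]  (after turn) [3.964 6.997 0.476]
green [0.4496 0.0849 0.    ]
now [0.4527 0.3608 0.1818] yaw 1.5 t 6.0 F [ 0.1 -1.2 -1.7] w 0.0353
turn units [0.009 0.012 3.437] shift units (tool axes before) [-0.205  5.514  0.481]  (after turn) [2.363 4.986 0.476]
red [0.5614 0.0348 0.    ]
now [0.4527 0.3608 0.1818] yaw 1.5 t 6.0 F [ 0.1 -1.2 -1.7] w 0.0353
turn units [0.007 0.013 0.937] shift units (tool axes before) [2.004 6.573 0.478]  (after turn) [2.844 6.255 0.476]
```

```bash
python3 -m pendant '[0,0,0,0,0,0,0.73,0,0,0,0,0,0,0.74,0,0,0,0,0,0,0.74,0,0,0,0,0,0,0.73,0,0.43,0.83,0.06,0,0,0,0,0.43,0.83,0.06,0,0,0,0,0.43,0.83,0.06,0,0,0,0,0.43,0.83,0.06,0,0,0,0,0.43,0.83,0.06,0,0,0,0,0.43,0.83,0.06,0,0,0,0,0.44,0.83,0.06,0,0,0,0,0.44,0.83,0.06,0,0,0]';python3 -m pendant '[0,0,0,0,0,0,0,0,0,0,0,0,0,0]'; python3 - <<'E'
from h import *
R=down(-22);go(np.array([559,-43,158])/1000-R@[.075,0,0],R)
E
```

```text
time_s: 7.2
position: [0.4886, -0.0134, 0.1581]
tool_rot: [[0.927, -0.375, -0.001], [-0.375, -0.927, 0.0], [-0.001, 0.0, -1.0]]
ft_force: [0.1, -0.1, -1.7]
grip_width: 0.0351
time_s: 7.4
position: [0.4887, -0.0124, 0.1581]
tool_rot: [[0.926, -0.377, -0.002], [-0.377, -0.926, 0.001], [-0.002, -0.0, -1.0]]
ft_force: [0.1, 0.5, -2.2]
grip_width: 0.0355
now [ 0.4887 -0.0124  0.1581] yaw -22.16 t 7.4 F [ 0.1  0.5 -2.2] w 0.0355
turn units [-0.     0.013 -0.02 ] shift units (tool axes before) [0.033 0.041 0.002]  (after turn) [0.033 0.041 0.002]
```

```bash
python3 -m pendant '[0,0.03,0.04,0,0,0,0,0,0,0,0,0,0,0,0,0,0,0,0,0,0]'; python3 - <<'E'
from h import *
R=down(-22);go(np.array([559,-43,158])/1000-R@[.075,0,0],R)
for n in("top","scene"):
    d=cam(n); cv2.imwrite(f"pics/{n}4.png",d["frame"][:,:,::-1])
E
```

```text
time_s: 7.7
position: [0.4896, -0.0131, 0.1588]
tool_rot: [[0.928, -0.373, 0.0], [-0.373, -0.928, 0.0], [-0.0, -0.0, -1.0]]
ft_force: [0.5, 0.7, -1.6]
grip_width: 0.0351
now [ 0.4896 -0.0131  0.1588] yaw -21.93 t 7.7 F [ 0.5  0.7 -1.6] w 0.0351
turn units [-0.     0.     0.009] shift units (tool axes before) [0.01  0.034 0.017]  (after turn) [0.01  0.034 0.017]
```

View pics/top4.png

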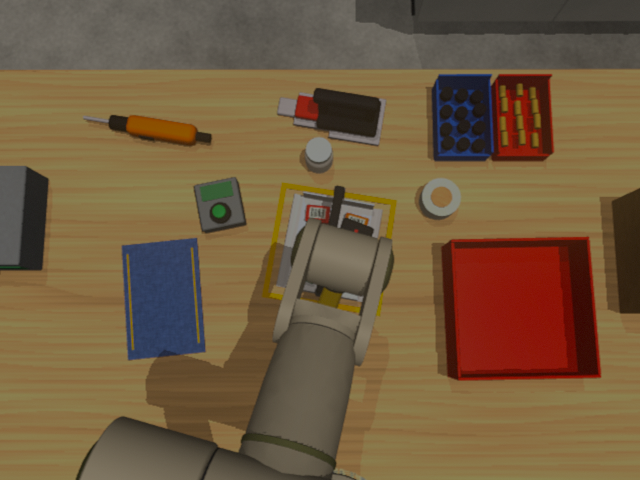

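View pics/scene4.png

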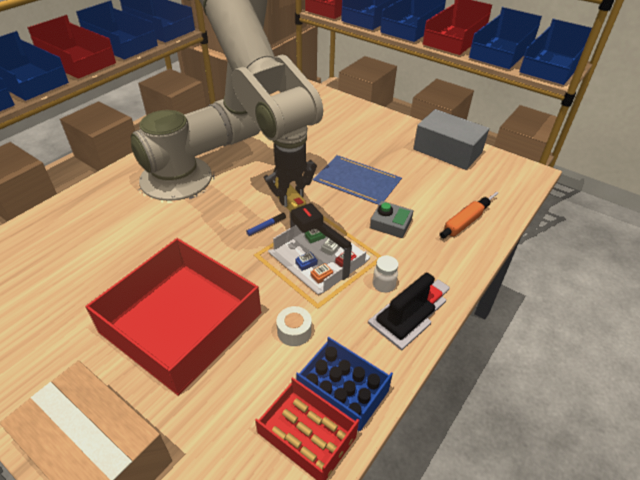

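The tray is unmoved and the scanner head is over the blue cap, near (355,232) in the top view. I'll hold there.

```bash
python3 -m pendant '[0,0.01,0.03,0,0,0,0,0,0,0,0,0,0,0,0,0,0,0,0,0,0,0,0,0,0,0,0,0,0,0,0,0,0,0,0,0,0,0,0,0,0,0,0,0,0,0,0,0,0,0,0,0,0,0,0,0,0,0,0,0,0,0,0,0,0,0,0,0,0,0,0,0,0,0,0,0,0,0,0,0,0,0,0,0]'; python3 - <<'E'
from h import *
R=down(-22);go(np.array([559,-43,158])/1000-R@[.075,0,0],R)
R=down(5);go(np.array([577,45,158])/1000-R@[.075,0,0],R)
E
```

```text
time_s: 9.0
position: [0.4896, -0.0156, 0.1588]
tool_rot: [[0.927, -0.375, -0.0], [-0.375, -0.927, 0.0], [-0.0, -0.0, -1.0]]
ft_force: [0.0, -0.3, -1.4]
grip_width: 0.0351
now [ 0.4896 -0.0156  0.1588] yaw -22.02 t 9.0 F [ 0.  -0.3 -1.4] w 0.0351
turn units [-0.     0.    -0.002] shift units (tool axes before) [-0.007 -0.012  0.016]  (after turn) [-0.007 -0.012  0.016]
now [ 0.4896 -0.0156  0.1588] yaw -22.02 t 9.0 F [ 0.  -0.3 -1.4] w 0.0351
turn units [-0.     0.    -3.377] shift units (tool axes before) [-0.17  -1.098  0.016]  (after turn) [ 0.347 -1.055  0.016]
```

```bash
python3 -m pendant '[0,0,0,0,0,0,-0.68,0,0,0,0,0,0,-0.68,0,0,0,0,0,0,-0.68,0,0,0,0,0,0,-0.67,0,0,0,0,0,0,-0.67,0,0.17,-0.52,0.01,0,0,0,0,0.17,-0.53,0,0,0,0,0,0,0,0,0,0,0,0,0,0,0,0,0,0]'; python3 - <<'E'
from h import *
R=down(5);go(np.array([577,45,158])/1000-R@[.075,0,0],R)
E
python3 -m pendant '[0,0,0,0,0,0,0,0,0,0,0,0,0,0,0,0,0,0,0,0,0,0,0,0,0,0,0,0,0,0,0,0,0,0,0,0,0,0,0,0,0,0,0,0,0,0,0,0,0,0,0,0,0,0,0,0,0,0,0,0,0,0,0,0,0,0,0,0,0,0,0,0,0,0,0,0,0,0,0,0,0,0,0,0]';  python3 - <<'E'
from h import *
R=down(5);go(np.array([577,45,158])/1000-R@[.075,0,0],R)
R=down(-16.4);go(np.array([616,-52,158])/1000-R@[.075,0,0],R)
E
```

```text
time_s: 9.9
position: [0.5019, 0.0384, 0.1582]
tool_rot: [[0.996, 0.089, -0.0], [0.089, -0.996, -0.0], [-0.0, 0.0, -1.0]]
ft_force: [0.2, 0.5, -1.6]
grip_width: 0.0351
now [0.5019 0.0384 0.1582] yaw 5.09 t 9.9 F [ 0.2  0.5 -1.6] w 0.0351
turn units [0.002 0.001 0.011] shift units (tool axes before) [ 0.008 -0.001  0.005]  (after turn) [ 0.008 -0.001  0.005]
time_s: 11.1
position: [0.5019, 0.0382, 0.1583]
tool_rot: [[0.996, 0.088, 0.0], [0.088, -0.996, -0.0], [0.0, 0.0, -1.0]]
ft_force: [-0.9, -0.4, -1.6]
grip_width: 0.0349
now [0.5019 0.0382 0.1583] yaw 5.02 t 11.1 F [-0.9 -0.4 -1.6] w 0.0349
turn units [ 0.    -0.     0.003] shift units (tool axes before) [ 0.007 -0.005  0.007]  (after turn) [ 0.007 -0.005  0.007]
now [0.5019 0.0382 0.1583] yaw 5.02 t 11.1 F [-0.9 -0.4 -1.6] w 0.0349
turn units [ 0.    -0.     2.678] shift units (tool axes before) [0.718 1.448 0.007]  (after turn) [1.197 1.086 0.007]
```

```bash
python3 -m pendant '[0,0,0,0,0,0,0.67,0,0,0,0,0,0,0.67,0,0,0,0,0,0,0.67,0,0,0,0,0,0,0.67,0,0.4,0.36,0,0,0,0,0,0.4,0.36,0.01,0,0,0,0,0.4,0.36,0,0,0,0,0,0,0,0,0,0,0,0,0,0,0,0,0,0]'; python3 - <<'E'
from h import *
R=down(-16.4);go(np.array([616,-52,158])/1000-R@[.075,0,0],R)
d=cam("scene"); cv2.imwrite(f"pics/scene5.png",cv2.resize(d["frame"][170:320,220:420,::-1],None,fx=4,fy=4))
E
```

```text
time_s: 12.0
position: [0.5441, -0.0307, 0.1575]
tool_rot: [[0.959, -0.283, -0.001], [-0.283, -0.959, 0.0], [-0.001, -0.0, -1.0]]
ft_force: [-0.2, -0.4, -1.3]
grip_width: 0.0353
now [ 0.5441 -0.0307  0.1575] yaw -16.47 t 12.0 F [-0.2 -0.4 -1.3] w 0.0353
turn units [-0.001  0.005 -0.008] shift units (tool axes before) [ 0.     0.002 -0.009]  (after turn) [ 0.     0.002 -0.009]
```

View pics/scene5.png

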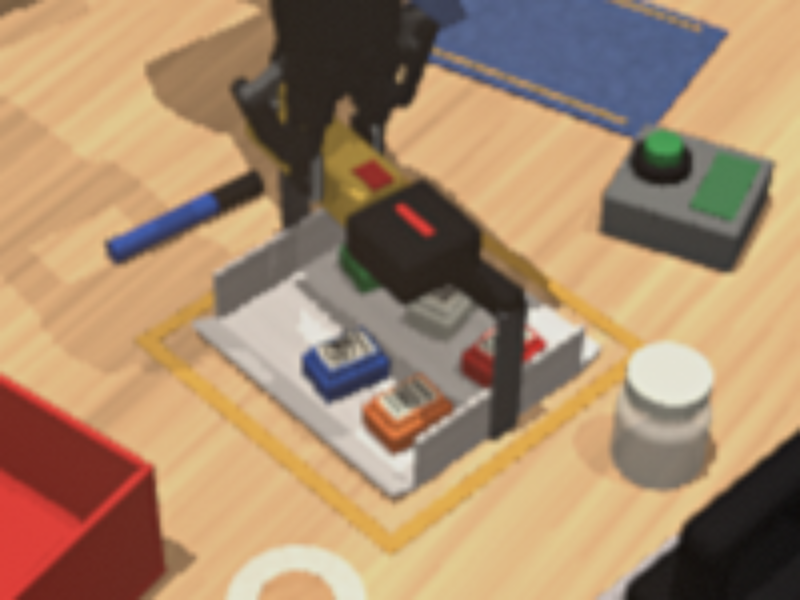

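The tray still sits in its outline and the scanner head hangs over the orange cap at crop (405,405). I'll hold, then go to green.

```bash
python3 -m pendant '[0,0,0,0,0,0,0,0,0,0,0,0,0,0,0,0,0,0,0,0,0,0,0,0,0,0,0,0,0,0,0,0,0,0,0,0,0,0,0,0,0,0,0,0,0,0,0,0,0,0,0,0,0,0,0,0,0,0,0,0,0,0,0,0,0,0,0,0,0,0,0,0,0,0,0,0,0,0,0,0,0,0,0,0]';  python3 - <<'E'
from h import *
R=down(-16.4);go(np.array([616,-52,158])/1000-R@[.075,0,0],R)
R=down(-26);go(np.array([517,52,158])/1000-R@[.075,0,0],R)
E
```

```text
time_s: 13.25
position: [0.5442, -0.0306, 0.1578]
tool_rot: [[0.959, -0.283, -0.0], [-0.283, -0.959, -0.0], [-0.0, 0.0, -1.0]]
ft_force: [-0.2, -0.6, -1.6]
grip_width: 0.0354
now [ 0.5442 -0.0306  0.1578] yaw -16.42 t 13.25 F [-0.2 -0.6 -1.6] w 0.0354
turn units [ 0.     0.    -0.002] shift units (tool axes before) [-0.002  0.006 -0.004]  (after turn) [-0.002  0.006 -0.004]
now [ 0.5442 -0.0306  0.1578] yaw -16.42 t 13.25 F [-0.2 -0.6 -1.6] w 0.0354
turn units [0.    0.    1.198] shift units (tool axes before) [-2.468 -1.68  -0.004]  (after turn) [-2.714 -1.246 -0.004]
```

```bash
python3 -m pendant '[0,0,0,0,0,0,0.6,0,0,0,0,0,0,0.6,0,-0.68,-0.31,0,0,0,0,0,-0.68,-0.31,0,0,0,0,0,-0.68,-0.31,0,0,0,0,0,-0.68,-0.31,0,0,0,0,0,0,0,0,0,0,0,0,0,0,0,0,0,0]'; python3 - <<'E'
from h import *
R=down(-26);go(np.array([517,52,158])/1000-R@[.075,0,0],R)
E
python3 -m pendant '[0,0,0,0,0,0,0,0,0,0,0,0,0,0,0,0,0,0,0,0,0,0,0,0,0,0,0,0,0,0,0,0,0,0,0,0,0,0,0,0,0,0,0,0,0,0,0,0,0,0,0,0,0,0,0,0,0,0,0,0,0,0,0,0,0,0,0,0,0,0,0,0,0,0,0,0,0,0,0,0,0,0,0,0]';  python3 - <<'E'
from h import *
d=cam("scene"); cv2.imwrite(f"pics/scene6.png",cv2.resize(d["frame"][170:320,220:420,::-1],None,fx=4,fy=4))
R=down(-26);go(np.array([517,52,158])/1000-R@[.075,0,0],R)
R=down(-6);go(np.array([636,27,158])/1000-R@[.075,0,0],R)
E
```

```text
time_s: 14.05
position: [0.4492, 0.0852, 0.1582]
tool_rot: [[0.899, -0.437, 0.001], [-0.437, -0.899, -0.0], [0.001, -0.0, -1.0]]
ft_force: [0.3, -0.6, -1.4]
grip_width: 0.0353
now [0.4492 0.0852 0.1582] yaw -25.94 t 14.05 F [ 0.3 -0.6 -1.4] w 0.0353
turn units [-0.002 -0.007  0.008] shift units (tool axes before) [0.009 0.002 0.004]  (after turn) [0.009 0.002 0.004]
time_s: 15.25
position: [0.4492, 0.0848, 0.1578]
tool_rot: [[0.899, -0.439, 0.0], [-0.439, -0.899, -0.0], [0.0, 0.0, -1.0]]
ft_force: [-0.1, 0.4, -1.5]
grip_width: 0.0352
now [0.4492 0.0848 0.1578] yaw -26.02 t 15.3 F [-0.2 -0.  -2. ] w 0.0349
turn units [ 0.     0.    -0.002] shift units (tool axes before) [ 0.006 -0.005 -0.004]  (after turn) [ 0.006 -0.005 -0.004]
now [0.4492 0.0848 0.1578] yaw -26.02 t 15.3 F [-0.2 -0.  -2. ] w 0.0349
turn units [ 0.     0.    -2.502] shift units (tool axes before) [ 2.455 -0.087 -0.004]  (after turn) [ 2.337  0.759 -0.004]
```

View pics/scene6.png

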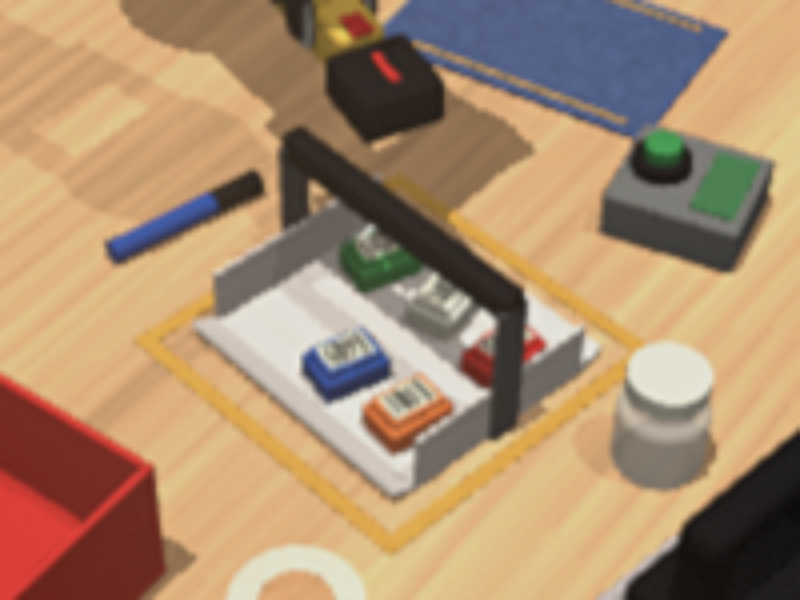

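The tray is still unmoved. Red is next.

```bash
python3 -m pendant '[0,0,0,0,0,0,-0.63,0,0,0,0,0,0,-0.63,0,0,0,0,0,0,-0.62,0,0,0,0,0,0,-0.62,0,0.58,0.19,0,0,0,0,0,0.58,0.19,0,0,0,0,0,0.59,0.19,0,0,0,0,0,0.59,0.19,0,0,0,0,0,0,0,0,0,0,0,0,0,0,0,0,0,0]'; python3 - <<'E'
from h import *
R=down(-6);go(np.array([636,27,158])/1000-R@[.075,0,0],R)
E
python3 -m pendant '[0,0,0,0,0,0,0,0,0,0,0,0,0,0,0,0,0,0,0,0,0,0,0,0,0,0,0,0,0,0,0,0,0,0,0,0,0,0,0,0,0,0,0,0,0,0,0,0,0,0,0,0,0,0,0,0,0,0,0,0,0,0,0,0,0,0,0,0,0,0,0,0,0,0,0,0,0,0,0,0,0,0,0,0]';  python3 - <<'E'
from h import *
d=cam("scene"); cv2.imwrite(f"pics/scene7.png",d["frame"][:,:,::-1])
R=down(-6);go(np.array([636,27,158])/1000-R@[.075,0,0],R)
R=down(5.9);go(np.array([455,349,158])/1000,R)
E
```

```text
time_s: 16.3
position: [0.5613, 0.0347, 0.1573]
tool_rot: [[0.994, -0.105, -0.001], [-0.105, -0.994, 0.0], [-0.001, -0.0, -1.0]]
ft_force: [-0.3, 0.0, -2.3]
grip_width: 0.035
now [0.5613 0.0347 0.1573] yaw -6.04 t 16.3 F [-0.3  0.  -2.3] w 0.035
turn units [-0.001  0.009 -0.005] shift units (tool axes before) [ 0.001 -0.004 -0.014]  (after turn) [ 0.001 -0.004 -0.014]
time_s: 17.5
position: [0.5616, 0.0347, 0.1578]
tool_rot: [[0.994, -0.105, -0.0], [-0.105, -0.994, -0.0], [-0.0, 0.0, -1.0]]
ft_force: [-0.1, -0.4, -2.1]
grip_width: 0.0351
now [0.5616 0.0348 0.1578] yaw -6.02 t 17.55 F [-0.5  0.1 -1.6] w 0.0347
turn units [-0.     0.    -0.002] shift units (tool axes before) [-0.004 -0.001 -0.004]  (after turn) [-0.004 -0.001 -0.004]
now [0.5616 0.0348 0.1578] yaw -6.02 t 17.55 F [-0.5  0.1 -1.6] w 0.0347
turn units [-0.    0.   -1.49] shift units (tool axes before) [-2.779e+00 -6.027e+00 -4.000e-03]  (after turn) [-1.474e+00 -6.471e+00 -4.000e-03]
```

View pics/scene7.png

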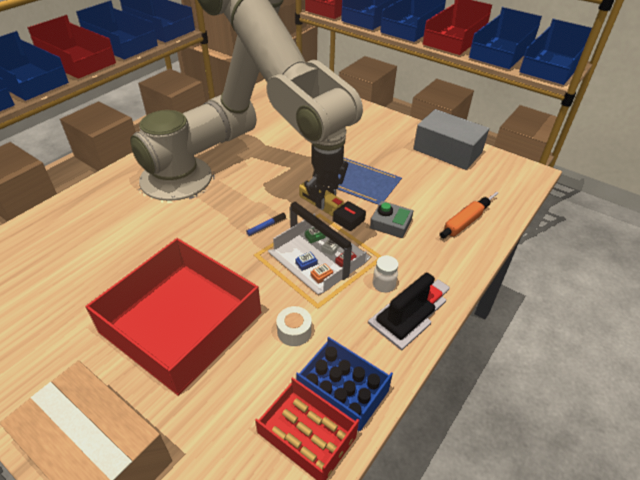

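The tray hasn't moved and the last read, red, is done. The scanner goes back to the mat now.

```bash
python3 -m pendant '[0,0,0,0,0,0,-0.75,0,0,0,0,0,0,-0.74,0,-0.14,-0.8,0,0,0,0,0,-0.18,-0.8,0,0,0,0,0,-0.18,-0.8,0,0,0,0,0,-0.18,-0.8,0,0,0,0,0,-0.18,-0.8,0,0,0,0,0,-0.18,-0.8,0,0,0,0,0,-0.18,-0.8,0,0,0,0,0,-0.18,-0.87,0,0,0,0,0,0,0,0,0,0,0,0,0,0,0,0,0,0]'; python3 - <<'E'
from h import *
R=down(5.9);go(np.array([460,349,14])/1000,R)
E
```

```text
time_s: 18.75
position: [0.4583, 0.3499, 0.1577]
tool_rot: [[0.995, 0.105, -0.0], [0.105, -0.995, -0.0], [-0.0, 0.0, -1.0]]
ft_force: [0.1, -0.6, -2.1]
grip_width: 0.0353
now [0.4583 0.3499 0.1577] yaw 6.01 t 18.75 F [ 0.1 -0.6 -2.1] w 0.0353
turn units [0.002 0.001 0.014] shift units (tool axes before) [0.033 0.02  2.873]  (after turn) [0.033 0.021 2.873]
```

```bash
python3 -m pendant '[0,0,0,0.4,0,0,0,0,0,0,0.5,0,0,0,0,0,0,0.5,0,0,0,0,0,0,0.5,0,0,0,0,0,0,0.4,0,0,0,0,0,0,0.25,0,0,0,0,0,0,0.15,0,0,0,0,0,0,0.1,0,0,0,0,0,0,0.05,0,0,0,0,0,0,0,0,0,0]'; python3 - <<'E'
from h import *
R=down(5.9);go(np.array([460,349,14])/1000,R)
E
```

```text
time_s: 19.75
position: [0.4589, 0.3493, 0.0157]
tool_rot: [[0.995, 0.103, 0.001], [0.103, -0.995, 0.0], [0.001, -0.0, -1.0]]
ft_force: [0.4, 0.7, -1.2]
grip_width: 0.0353
now [0.4589 0.3493 0.0157] yaw 5.9 t 19.75 F [ 0.4  0.7 -1.2] w 0.0353
turn units [-0.001 -0.004 -0.   ] shift units (tool axes before) [0.021 0.009 0.033]  (after turn) [0.021 0.009 0.033]
```

```bash
python3 -m pendant '[0,0,0,0.04,0,0,0,35,0,0,0,0,0,0,40,0,0,0,0,0,0,50,0,0,0,0,0,0,85,0,0,0,0,0,0,85,0,0,0,0,0,0,85,0,0,0,0,0,0,85,0,0,0,0,0,0,85,0,0,0,0,0,0]'; python3 -m pendant '[85,0,0,-0.2,0,0,0,85,0,0,-0.5,0,0,0,85,0,0,-0.8,0,0,0,85,0,0,-0.8,0,0,0,85,0,0,-0.8,0,0,0]';  python3 - <<'E'
from h import *
d=cam("scene"); cv2.imwrite(f"pics/scene8.png",d["frame"][:,:,::-1])
d=cam("top"); cv2.imwrite(f"pics/top8.png",d["frame"][:,:,::-1])
R=down(5.9);go(np.array([634,227,170])/1000,R)
E
```

```text
time_s: 20.65
position: [0.4587, 0.3493, 0.0133]
tool_rot: [[0.995, 0.103, -0.0], [0.103, -0.995, -0.0], [-0.0, 0.0, -1.0]]
ft_force: [0.3, 1.2, 0.8]
grip_width: 0.0849
time_s: 21.15
position: [0.4584, 0.3492, 0.1708]
tool_rot: [[0.995, 0.103, 0.0], [0.103, -0.995, 0.0], [0.001, -0.0, -1.0]]
ft_force: [0.2, 0.2, -0.2]
grip_width: 0.085
now [0.4605 0.3503 0.1747] yaw 5.92 t 21.25 F [ 0.  -0.3  0. ] w 0.085
turn units [-0.027 -0.075  0.002] shift units (tool axes before) [3.196 2.812 0.116]  (after turn) [3.198 2.81  0.093]
```

View pics/scene8.png

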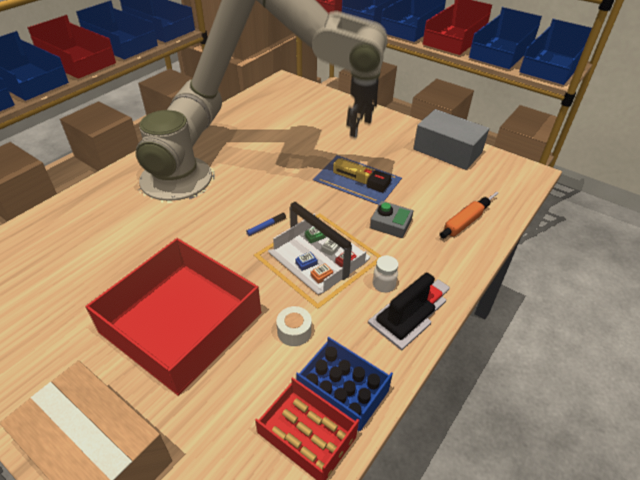

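View pics/top8.png

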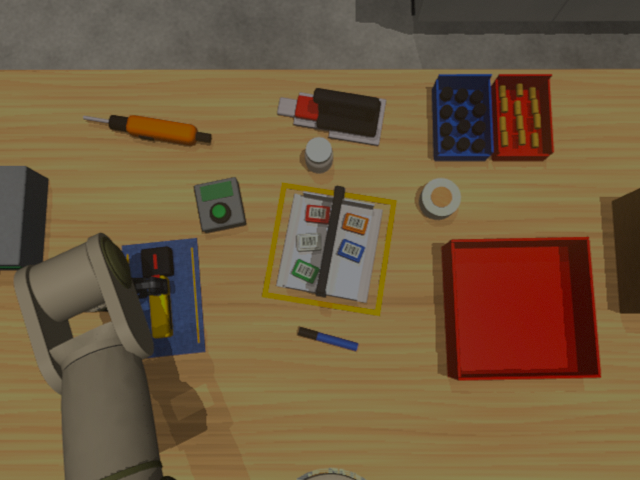

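The scanner lies on the mat at about (156,292). I'll press the button with the fingers shut.

```bash
python3 -m pendant '[0,0.32,0.28,0,0,0,0,0,0.48,0.42,0,0,0,0,0,0.6,0.52,0,0,0,0,0,0.6,0.53,0,0,0,0,0,0.6,0.53,0,0,0,0,0,0.6,0.53,0,0,0,0,0,0,0,0,0,0,0,0,0,0,0,0,0,0]'; python3 - <<'E'
from h import *
R=down(5.9);go(np.array([634,227,66])/1000,R)
E
```

```text
time_s: 22.05
position: [0.6323, 0.2255, 0.1678]
tool_rot: [[0.995, 0.102, -0.001], [0.102, -0.995, 0.0], [-0.001, -0.0, -1.0]]
ft_force: [-0.3, 0.1, 0.4]
grip_width: 0.0
now [0.6323 0.2255 0.1678] yaw 5.83 t 22.05 F [-0.3  0.1  0.4] w 0.0
turn units [-0.001  0.008 -0.008] shift units (tool axes before) [ 0.038 -0.027  2.037]  (after turn) [ 0.036 -0.027  2.037]
```

```bash
python3 -m pendant '[0,0.03,-0.03,0.5,0,0,0,0,0,0,0.6,0,0,0,0,0,0,0.5,0,0,0,0,0,0,0.3,0,0,0,0,0,0,0.14,0,0,0,0,0,0,0,0,0,0,0,0,0,0,0,0,0]'; python3 -m pendant '[0,0,0,0.08,0,0,0,0,0,0,0.08,0,0,0,0,0,0,0.06,0,0,0,0,0,0,0.04,0,0,0]'; python3 -m pendant '[0,0,0,0.06,0,0,0]'
```

```text
time_s: 22.75
position: [0.6337, 0.2282, 0.0675]
tool_rot: [[0.995, 0.103, 0.001], [0.103, -0.995, 0.0], [0.001, -0.0, -1.0]]
ft_force: [0.1, 0.1, 1.3]
grip_width: 0.0002
time_s: 23.15
position: [0.6344, 0.228, 0.0557]
tool_rot: [[0.995, 0.103, 0.003], [0.103, -0.995, 0.001], [0.003, -0.001, -1.0]]
ft_force: [-5.9, -0.0, 25.2]
grip_width: -0.0002
time_s: 23.25
position: [0.6345, 0.2281, 0.0553]
tool_rot: [[0.995, 0.103, 0.005], [0.103, -0.995, 0.001], [0.005, -0.0, -1.0]]
ft_force: [-15.8, -2.3, 46.1]
grip_width: -0.0
```

The button is at its stop: the force rose well past 5 N and the travel was about 8 mm. I'll retract, then look again before the tray.

```bash
python3 -m pendant '[0,0,0,-0.3,0,0,0,0,0,0,-0.6,0,0,0,0,0,0,-0.8,0,0,0,0,0,0,-0.8,0,0,0,85,0,0,-0.8,0,0,0,85,0,0,-0.6,0,0,0,85,0,0,-0.4,0,0,0,85,0,0,0,0,0,0]'; python3 - <<'E'
from h import *
d=cam("top"); cv2.imwrite(f"pics/top9.png",d["frame"][:,:,::-1])
X=cloud(d);v,u=np.mgrid[:480,:640]
k=(d["frame"].max(2)<70)&(X[...,2]>.11)&(X[...,2]<.14)&(u>300)&(u<360)&(v>180)&(v<310)
W=np.array([ray(d,p,.126) for p in np.argwhere(k)[:,::-1]]);print(k.sum(),rect(W))
go([.565,.0015,.28],down(-10.5)); print(observe()["q"])
E
```

```text
time_s: 24.05
position: [0.6342, 0.2277, 0.2682]
tool_rot: [[0.995, 0.103, 0.005], [0.103, -0.995, 0.001], [0.005, -0.0, -1.0]]
ft_force: [0.2, -0.8, -0.5]
grip_width: 0.0582
982 (array([565.7,   1.8]), array([ 21. , 209.9]), 79.5)
now [0.6338 0.2276 0.2658] yaw 5.9 t 24.1 F [ 0.7  0.8 -0.3] w 0.0654
turn units [-1.00e-03 -1.10e-02  2.05e+00] shift units (tool axes before) [-1.832  4.357 -0.286]  (after turn) [-0.528  4.697 -0.284]
[ 9.70953249e+00  3.40531469e+01  4.77248742e+01 -6.10815187e-03
  9.81365565e+01  9.38121132e+01]
```

View pics/top9.png

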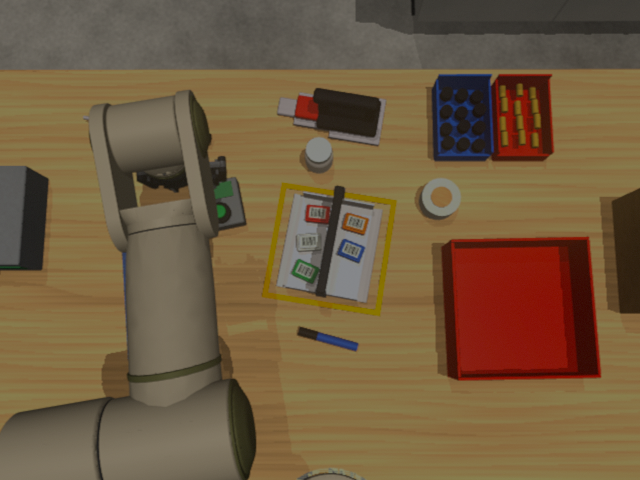

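The tray, its caps and the button are unmoved. Bar centre is at (566,2) mm, yaw -10.5°. I'll go above it.

```bash
python3 -m pendant '[85,0,0,0,0,0,0.69,85,0,0,0,0,0,0.68,85,0,0,0,0,0,0.68,85,-0.07,0.6,0,0,0,0,85,-0.09,0.82,0,0,0,0,85,-0.09,0.82,0,0,0,0,85,-0.09,0.82,0,0,0,0,85,-0.09,0.82,0,0,0,0,85,-0.09,0.82,0,0,0,0,85,0,0,0,0,0,0]' 110; python3 - <<'E'
from h import *
go([.5655,.0015,.0965],down(-10.5))
d=cam("top")
print("spot",ray(d,(250+281.5/3.5-.36,170+276/3.5-.36),0))
for p in[(117,48),(511,108),(452,508),(46,440)]: print(np.round(ray(d,(250+p[0]/3.5-.36,170+p[1]/3.5-.36),0),4))
d=cam("scene"); cv2.imwrite(f"pics/scene10.png",d["frame"][:,:,::-1])
E
```

```text
time_s: 25.1
position: [0.5637, -0.0025, 0.2636]
tool_rot: [[0.982, -0.187, -0.004], [-0.187, -0.982, -0.0], [-0.003, 0.001, -1.0]]
ft_force: [0.7, 0.5, 0.0]
grip_width: 0.085
now [ 0.5637 -0.0025  0.2636] yaw -10.78 t 25.1 F [0.7 0.5 0. ] w 0.085
turn units [ 0.008  0.025 -0.035] shift units (tool axes before) [ 0.032 -0.088  3.342]  (after turn) [ 0.021 -0.085  3.343]
spot [ 5.65332077e-01 -1.66649749e-04  0.00000000e+00]
[0.707  0.1005 0.    ]
[ 0.6689 -0.1407  0.    ]
[ 0.4259 -0.1011  0.    ]
[0.4665 0.1408 0.    ]
```

View pics/scene10.png

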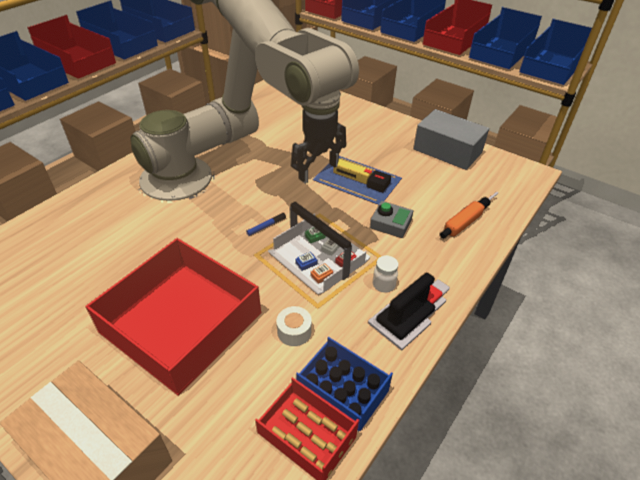

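The open gripper is above the bar, and the outline's centre is (565,0) mm at yaw -9.5°. Going down to grip.

```bash
python3 -m pendant '[85,0.03,-0.08,0.4,0,0,-0.03,85,0,0,0.5,0,0,0,85,0,0,0.6,0,0,0,85,0,0,0.6,0,0,0,85,0,0,0.5,0,0,0,85,0,0,0.4,0,0,0,85,0,0,0.2,0,0,0,85,0,0,0.1,0,0,0,85,0,0,0,0,0,0]' 110; python3 - <<'E'
from h import *
go([.5655,.0015,.0965],down(-10.5))
E
```

```text
time_s: 26.1
position: [0.5675, 0.0055, 0.1001]
tool_rot: [[0.984, -0.177, -0.001], [-0.177, -0.984, 0.0], [-0.001, -0.0, -1.0]]
ft_force: [0.5, -0.7, 0.5]
grip_width: 0.0854
now [0.5675 0.0055 0.1001] yaw -10.22 t 26.1 F [ 0.5 -0.7  0.5] w 0.0854
turn units [-0.001  0.004  0.035] shift units (tool axes before) [-0.025  0.086  0.072]  (after turn) [-0.025  0.086  0.071]
```

```bash
python3 -m pendant '[85,-0.02,0.08,0.07,0,0,0.03,85,0,0,0,0,0,0,0,0,0,0,0,0,0,0,0,0,0,0,0,0,0,0,0,0,0,0,0,0,0,0,0,0,0,0,0,0,0,0,0,0,0,0,0,0,0,0,0,0,0,0,0,0,0,0,0,0,0,0,0,0,0,0,0,0,0,0,0,0,0]' 110; python3 -m pendant '[0,0,0,0,0,0,0,0,0,0,-0.2,0,0,0,0,0,0,-0.3,0,0,0,0,0,0,-0.4,0,0,0,0,0,0,-0.4,0,0,0,0,0,0,-0.4,0,0,0]' ;python3 - <<'E'
from h import *
go([.5655,.0015,.265],down(-10.5))
d=cam("scene"); cv2.imwrite(f"pics/scene11.png",d["frame"][:,:,::-1])
E
```

```text
time_s: 27.2
position: [0.5658, 0.0014, 0.0972]
tool_rot: [[0.983, -0.182, 0.001], [-0.182, -0.983, 0.0], [0.0, -0.0, -1.0]]
ft_force: [-0.6, 2.3, 6.9]
grip_width: 0.0164
time_s: 27.8
position: [0.5652, 0.0012, 0.1822]
tool_rot: [[0.983, -0.182, -0.002], [-0.182, -0.983, 0.0], [-0.002, 0.0, -1.0]]
ft_force: [0.4, 0.2, -5.0]
grip_width: 0.0166
now [0.5652 0.0012 0.1822] yaw -10.5 t 27.8 F [ 0.4  0.2 -5. ] w 0.0166
turn units [ 0.002  0.013 -0.   ] shift units (tool axes before) [ 1.000e-03 -7.000e-03 -1.656e+00]  (after turn) [ 0.004 -0.008 -1.656]
```

View pics/scene11.png

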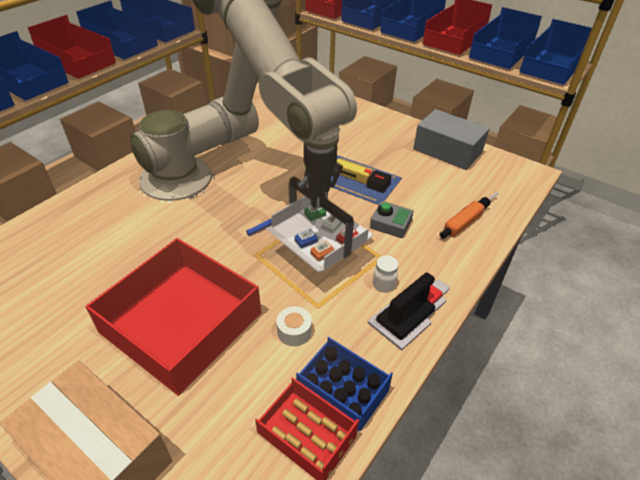

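The tray is held level with all five caps in it. Up, then over to the bin.

```bash
python3 -m pendant '[0,0,0,-0.5,0,0,0,0,0,0,-0.6,0,0,0,0,0,0,-0.6,0,0,0,0,0,0,-0.3,0,0,0,0,0,0,0,0,0,0]' ;python3 - <<'E'
from h import *
go([.437,-.362,.28],down(-10.5))
E
```

```text
time_s: 28.35
position: [0.5662, 0.0011, 0.2831]
tool_rot: [[0.983, -0.182, 0.003], [-0.182, -0.983, -0.001], [0.003, 0.0, -1.0]]
ft_force: [0.6, -0.1, -4.0]
grip_width: 0.0165
now [0.5662 0.0011 0.2831] yaw -10.5 t 28.35 F [ 0.6 -0.1 -4. ] w 0.0165
turn units [ 0.002 -0.022  0.   ] shift units (tool axes before) [-1.217  7.611  0.061]  (after turn) [-1.217  7.611  0.063]
```

```bash
python3 -m pendant '[0,-0.05,0.3,0,0,0,0,0,-0.09,0.6,0,0,0,0,0,-0.12,0.75,0,0,0,0,0,-0.13,0.8,0,0,0,0,0,-0.13,0.8,0,0,0,0,0,-0.13,0.8,0,0,0,0,0,-0.13,0.8,0,0,0,0,0,-0.13,0.8,0,0,0,0,0,-0.12,0.75,0,0,0,0,0,-0.11,0.6,0,0,0,0,0,-0.09,0.4,0,0,0,0,0,-0.06,0.21,0,0,0,0]' ;python3 -m pendant '[0,0,0,0,0,0,0,0,0,0,0,0,0,0]';python3 - <<'E'
from h import *
go([.437,-.362,.28],down(-10.5)); print(observe()["q"])
for n in("scene","top"):
    d=cam(n); cv2.imwrite(f"pics/{n}12.png",d["frame"][:,:,::-1])
E
```

```text
time_s: 29.55
position: [0.4313, -0.3628, 0.2798]
tool_rot: [[0.983, -0.184, -0.003], [-0.184, -0.983, 0.002], [-0.003, -0.002, -1.0]]
ft_force: [-0.1, 0.2, -5.1]
grip_width: 0.0165
time_s: 29.75
position: [0.433, -0.3604, 0.2812]
tool_rot: [[0.983, -0.182, -0.001], [-0.182, -0.983, 0.001], [-0.001, -0.001, -1.0]]
ft_force: [0.3, 0.6, -4.8]
grip_width: 0.016
now [ 0.433  -0.3604  0.2812] yaw -10.48 t 29.75 F [ 0.3  0.6 -4.8] w 0.016
turn units [-0.009  0.006  0.002] shift units (tool axes before) [0.085 0.017 0.024]  (after turn) [0.085 0.017 0.024]
[-5.18204849e+01  2.15414239e+01  6.65052535e+01  1.90878626e-02
  9.20382509e+01  4.86619293e+01]
```

View pics/scene12.png

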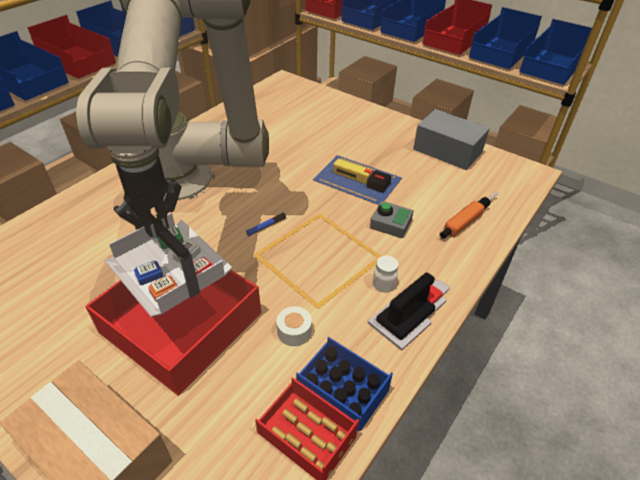

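View pics/top12.png

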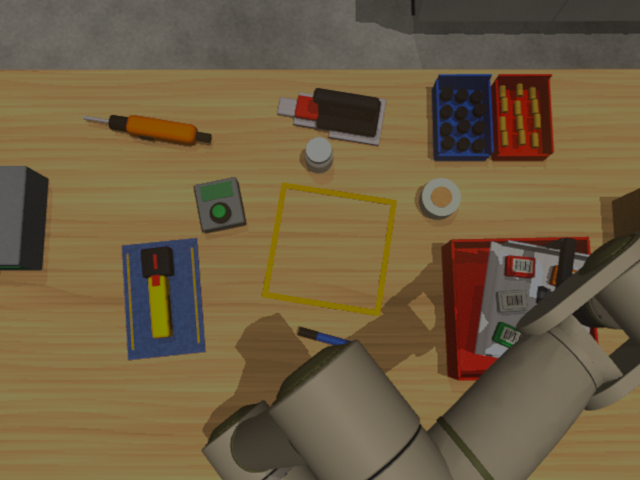

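The tray is over the bin with all five caps still in it. Small adjustment, then a first 16° of tilt to check the joints.

```bash
python3 -m pendant '[0,0.08,0.25,0.2,0,0,0,0,0.08,0.25,0.2,0,0,0,0,0,0,0,0,0,0,0,0,0,0,-0.5,0,0,0,0,0,0,-0.5,0,0,0,0,0,0,-0.5,0,0,0,0,0,0,-0.5,0,0]' ;python3 - <<'E'
from h import *
s=observe();print(np.round(s["q"],1)); go([.437,-.385,.26],down(-10.5))
E
```

```text
time_s: 30.55
position: [0.4364, -0.3872, 0.2614]
tool_rot: [[0.983, -0.175, -0.051], [-0.182, -0.945, -0.273], [-0.0, 0.277, -0.961]]
ft_force: [-0.1, -0.7, -4.8]
grip_width: 0.0163
[-47.5  21.   72.2 -13.1  77.3  54.8]
now [ 0.4364 -0.3872  0.2614] yaw -10.5 t 30.55 F [-0.1 -0.7 -4.8] w 0.0163
turn units [2.013e+00 1.000e-03 0.000e+00] shift units (tool axes before) [ 0.004 -0.052  0.015]  (after turn) [ 0.004 -0.046  0.029]
```

```bash
python3 -m pendant '[0,0,0,0,-0.6,0,0,0,0,0,0,-0.6,0,0,0,0,0,0,-0.6,0,0,0,0,0,0,-0.6,0,0,0,0,0,0,-0.6,0,0,0,0,0,0,-0.6,0,0,0,0,0,0,-0.6,0,0,0,0,0,0,-0.6,0,0]' ;python3 - <<'E'
from h import *
s=observe();print(np.round(s["q"],1)); go([.437,-.385,.26],down(-10.5))
for n in("scene","top"):
    d=cam(n); cv2.imwrite(f"pics/{n}13.png",d["frame"][:,:,::-1])
E
```

```text
time_s: 31.35
position: [0.4366, -0.387, 0.2614]
tool_rot: [[0.983, -0.106, -0.148], [-0.182, -0.571, -0.801], [0.001, 0.814, -0.581]]
ft_force: [-0.3, -0.6, -3.2]
grip_width: 0.0163
[-34.2  21.9  88.3 -59.9  59.5  94.1]
now [ 0.4366 -0.387   0.2614] yaw -10.48 t 31.35 F [-0.3 -0.6 -3.2] w 0.0163
turn units [ 6.813e+00 -6.000e-03 -1.000e-03] shift units (tool axes before) [ 0.001 -0.047 -0.016]  (after turn) [ 0.001 -0.04   0.029]
```

View pics/scene13.png

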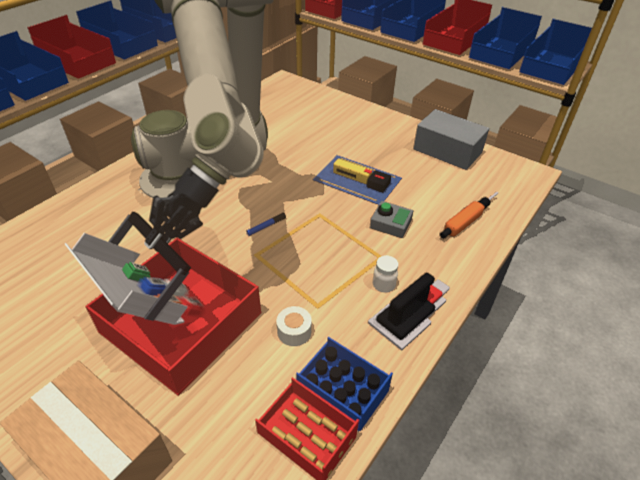

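View pics/top13.png

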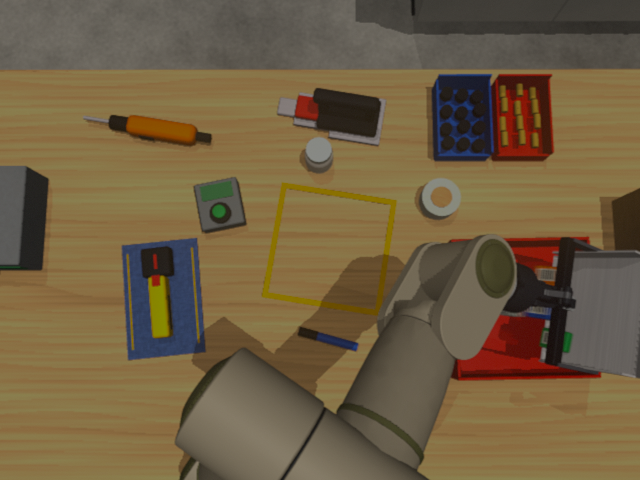

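The caps are sliding out into the bin at about 54° of tilt. q4 is at -60° against its limit of -81.5°, so I'll go further in small steps and watch it.

```bash
python3 -m pendant '[0,0,0,0,-0.5,0,0,0,0,0,0,-0.5,0,0,0,0,0,0,-0.5,0,0,0,0,0,0,0,0,0,0,0,0,0,0,0,0]' ;python3 - <<'E'
from h import *
s=observe();print(np.round(s["q"],1)); go([.437,-.385,.26],down(-10.5))
E
python3 -m pendant '[0,0,0,0,0,0,0,0,0,0,0,0,0,0,0,0,0,0,0,0,0,0,0,0,0,0,0,0]' ;python3 - <<'E'
from h import *
for n in("scene","top"):
    d=cam(n); cv2.imwrite(f"pics/{n}14.png",d["frame"][:,:,::-1])
E
```

```text
time_s: 31.95
position: [0.4365, -0.3875, 0.2619]
tool_rot: [[0.983, -0.074, -0.167], [-0.183, -0.396, -0.9], [0.0, 0.915, -0.403]]
ft_force: [-0.4, -0.1, -2.8]
grip_width: 0.0165
[-31.5  24.8  92.4 -76.3  61.6 109.3]
now [ 0.4365 -0.3875  0.2619] yaw -10.54 t 31.95 F [-0.4 -0.1 -2.8] w 0.0165
turn units [ 8.278e+00  0.000e+00 -7.000e-03] shift units (tool axes before) [ 0.001 -0.056 -0.031]  (after turn) [ 0.001 -0.051  0.039]
time_s: 32.35
position: [0.4362, -0.3873, 0.262]
tool_rot: [[0.983, -0.073, -0.167], [-0.182, -0.394, -0.901], [0.0, 0.916, -0.401]]
ft_force: [0.4, -0.2, -2.0]
grip_width: 0.0164
```

View pics/scene14.png

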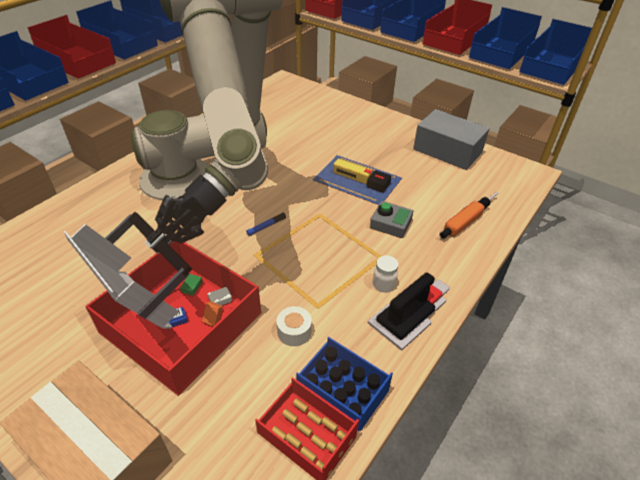

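View pics/top14.png

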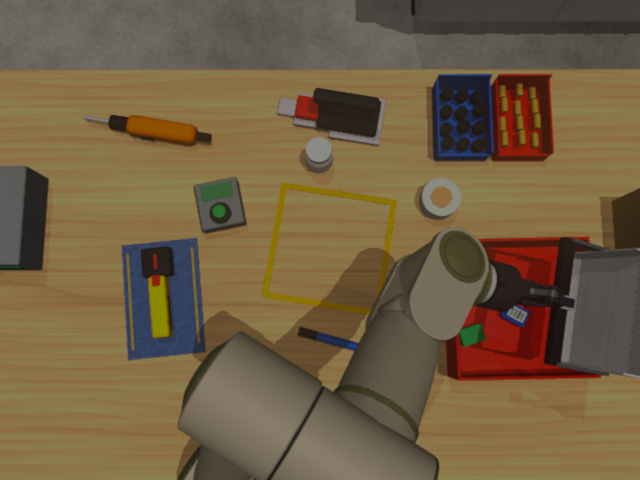

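Green, white, orange and blue are in the bin, and the carried weight fell by about 2 N, which matches five caps. Red on red is hard to see, so I'll tilt back and check.

```bash
python3 -m pendant '[0,0,0,0,0.6,0,0,0,0,0,0,0.7,0,0,0,0,0,0,0.7,0,0,0,0,0,0,0.7,0,0,0,0,0,0,0.7,0,0,0,0,0,0,0.7,0,0,0,0,0,0,0.7,0,0,0,0,0,0,0.7,0,0,0,0,0,0,0.7,0,0,0,0,0,0,0.7,0,0,0,0,0,0,0.7,0,0,0,0,0,-0.2,0.67,0,0]' ;python3 - <<'E'
from h import *
go([.5653,-.0002,.28],down(-9.5))
E
```

```text
time_s: 33.65
position: [0.4359, -0.3861, 0.2711]
tool_rot: [[0.983, -0.182, -0.002], [-0.182, -0.983, 0.001], [-0.002, -0.001, -1.0]]
ft_force: [-0.2, 0.9, -3.7]
grip_width: 0.0162
now [ 0.4359 -0.3861  0.2711] yaw -10.47 t 33.65 F [-0.2  0.9 -3.7] w 0.0162
turn units [-0.006  0.017 -0.122] shift units (tool axes before) [ 1.142 -8.059 -0.174]  (after turn) [ 1.279 -8.038 -0.178]
```

```bash
python3 -m pendant '[0,0,0,-0.18,0,0,-0.12,0,0.06,-0.4,0,0,0,0,0,0.11,-0.7,0,0,0,0,0,0.13,-0.85,0,0,0,0,0,0.14,-0.85,0,0,0,0,0,0.14,-0.85,0,0,0,0,0,0.14,-0.85,0,0,0,0,0,0.14,-0.85,0,0,0,0,0,0.14,-0.85,0,0,0,0,0,0.12,-0.8,0,0,0,0,0,0.1,-0.6,0,0,0,0,0,0.06,-0.44,0,0,0,0]';python3 -m pendant '[0,0,0,0,0,0,0]' ;python3 - <<'E'
from h import *
go([.5653,-.0002,.0975],down(-9.5))
for n in("scene","top"):
    d=cam(n); cv2.imwrite(f"pics/{n}15.png",d["frame"][:,:,::-1])
    if n=="top": cv2.imwrite("pics/bin15.png",cv2.resize(d["frame"][225:390,430:610,::-1],None,fx=3.5,fy=3.5))
    else: cv2.imwrite("pics/tray15.png",cv2.resize(d["frame"][150:310,80:400,::-1],None,fx=2.5,fy=2.5))
E
```

```text
time_s: 34.85
position: [0.5659, 0.003, 0.2793]
tool_rot: [[0.987, -0.162, 0.0], [-0.162, -0.987, -0.006], [0.001, 0.006, -1.0]]
ft_force: [-0.1, -0.5, -2.9]
grip_width: 0.0162
time_s: 34.95
position: [0.5659, 0.0034, 0.2791]
tool_rot: [[0.987, -0.161, 0.0], [-0.161, -0.987, -0.006], [0.001, 0.005, -1.0]]
ft_force: [-0.5, -1.3, -3.4]
grip_width: 0.0163
now [0.5659 0.0034 0.2791] yaw -9.24 t 34.95 F [-0.5 -1.3 -3.4] w 0.0163
turn units [ 0.039 -0.007  0.032] shift units (tool axes before) [-0.004  0.053  3.633]  (after turn) [-1.000e-03  7.300e-02  3.633e+00]
```

View pics/bin15.png

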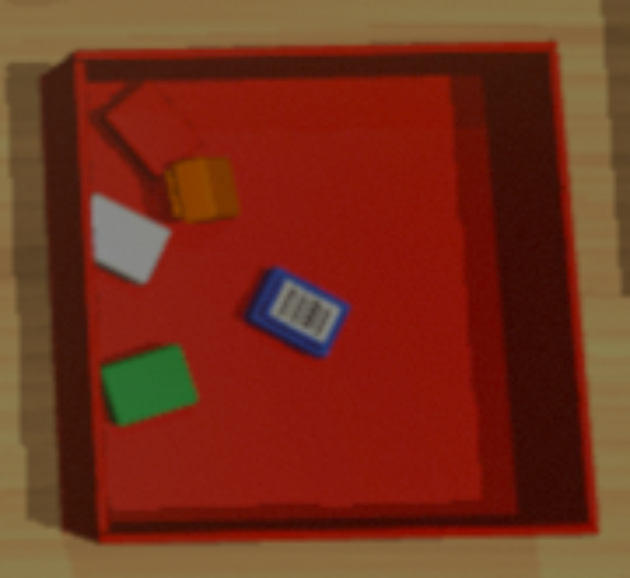

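View pics/tray15.png

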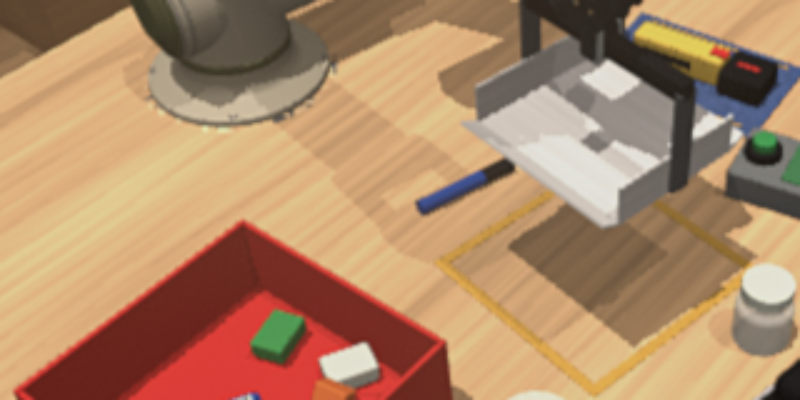

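All five caps are in the bin; in the bin crop, red is at (150,125), orange (200,190), white (130,240), blue (298,310) and green (150,385). The tray is empty, so I'll lower it into the outline.

```bash
python3 -m pendant '[0,0,0.06,0.3,0.04,0,0.03,0,0,0,0.5,0,0,0,0,0,0,0.6,0,0,0,0,0,0,0.6,0,0,0,0,0,0,0.6,0,0,0,0,0,0,0.4,0,0,0,0,0,0,0.25,0,0,0,0,0,0,0.15,0,0,0,0,0,0,0.08,0,0,0,0,0,0,0,0,0,0]';python3 - <<'E'
from h import *
go([.5653,-.0002,.0975],down(-9.5))
E
```

```text
time_s: 36.05
position: [0.5657, -0.0034, 0.1052]
tool_rot: [[0.985, -0.17, 0.0], [-0.17, -0.985, 0.001], [0.0, -0.001, -1.0]]
ft_force: [-0.5, -0.3, -2.3]
grip_width: 0.0165
now [ 0.5657 -0.0034  0.1052] yaw -9.79 t 36.05 F [-0.5 -0.3 -2.3] w 0.0165
turn units [-0.008 -0.001 -0.036] shift units (tool axes before) [-0.019 -0.062  0.155]  (after turn) [-0.018 -0.062  0.155]
```

```bash
python3 -m pendant '[0,0,-0.06,0.06,0,0,-0.03,0,0,0,0.05,0,0,0,0,0,0,0.03,0,0,0,0,0,0,0,0,0,0]'
```

```text
time_s: 36.45
position: [0.5662, -0.0001, 0.098]
tool_rot: [[0.986, -0.166, 0.0], [-0.166, -0.986, 0.001], [-0.0, -0.001, -1.0]]
ft_force: [-0.0, -0.3, -2.3]
grip_width: 0.0164
```

```bash
python3 -m pendant '[0,0,0,0.03,0,0,0,0,0,0,0,0,0,0]'; python3 -m pendant '[18,0,0,0,0,0,0,22,0,0,0,0,0,0,30,0,0,0,0,0,0,50,0,0,0,0,0,0,85,0,0,0,0,0,0,85,0,0,0,0,0,0,85,0,0,0,0,0,0,85,0,0,0,0,0,0,85,0,0,0,0,0,0]' 20;  python3 -m pendant '[85,0,0,-0.1,0,0,0,85,0,0,-0.3,0,0,0,85,0,0,-0.6,0,0,0,85,0,0,-0.8,0,0,0,85,0,0,-0.8,0,0,0,85,0,0,-0.8,0,0,0,85,0,0,-0.5,0,0,0]'
```

```text
time_s: 36.65
position: [0.5665, -0.0001, 0.0972]
tool_rot: [[0.986, -0.166, 0.001], [-0.166, -0.986, 0.001], [0.001, -0.002, -1.0]]
ft_force: [-1.4, 0.4, 1.4]
grip_width: 0.0166
time_s: 37.55
position: [0.5662, -0.0002, 0.0966]
tool_rot: [[0.986, -0.166, 0.0], [-0.166, -0.986, 0.001], [-0.0, -0.001, -1.0]]
ft_force: [0.4, -0.8, 0.2]
grip_width: 0.0851
time_s: 38.25
position: [0.5664, -0.0005, 0.2954]
tool_rot: [[0.986, -0.166, 0.004], [-0.166, -0.986, 0.0], [0.004, -0.001, -1.0]]
ft_force: [-1.1, -0.5, -0.4]
grip_width: 0.0849
```

```bash
python3 -m pendant '[85,-0.2,0.4,0,0,0,0,85,-0.4,0.6,0,0,0,0,85,-0.5,0.8,0,0,0,0,85,-0.5,0.8,0,0,0,0,85,-0.5,0.8,0,0,0,0,85,-0.3,0.6,0,0,0,0,85,0,0.3,0,0,0,0,85,0,0,0,0,0,0,85,0,0,0,0,0,0]'; python3 - <<'E'
from h import *
d=cam("top"); s=cam("scene")
for n,x in(("top",d),("scene",s)): cv2.imwrite(f"pics/{n}16.png",x["frame"][:,:,::-1])
X=cloud(d);v,u=np.mgrid[:480,:640]
k=(d["frame"].max(2)<70)&(X[...,2]>.11)&(X[...,2]<.14)&(u>300)&(u<360)&(v>180)&(v<310)
W=np.array([ray(d,p,.126) for p in np.argwhere(k)[:,::-1]]);print("bar",k.sum(),rect(W),np.median(X[k][:,2]))
go([.4,-.2,.3],down(0))
E
```

```text
time_s: 39.15
position: [0.4128, -0.1922, 0.2914]
tool_rot: [[0.986, -0.166, 0.0], [-0.166, -0.986, 0.002], [0.0, -0.002, -1.0]]
ft_force: [-0.1, 1.1, 0.2]
grip_width: 0.0848
bar 946 (array([5.663e+02, 3.000e-01]), array([ 19.7, 209.5]), 79.9) 0.12533251391325914
now [ 0.4129 -0.1917  0.2913] yaw -9.45 t 39.25 F [ 0.8  0.9 -0.3] w 0.085
turn units [-0.012 -0.    -1.181] shift units (tool axes before) [-0.227  0.206 -0.175]  (after turn) [-0.258  0.167 -0.174]
```

View pics/top16.png

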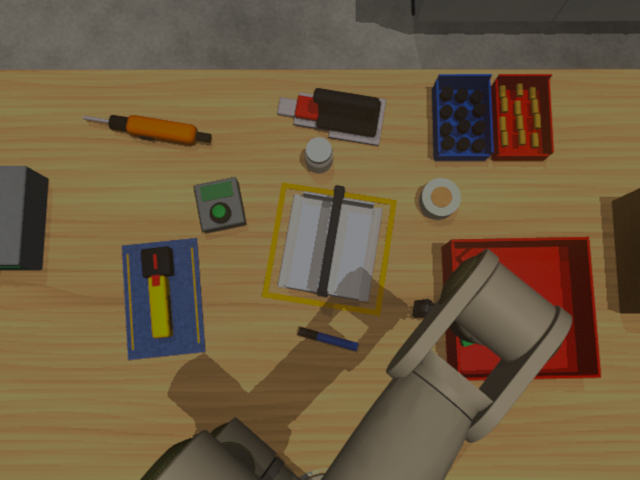

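View pics/scene16.png

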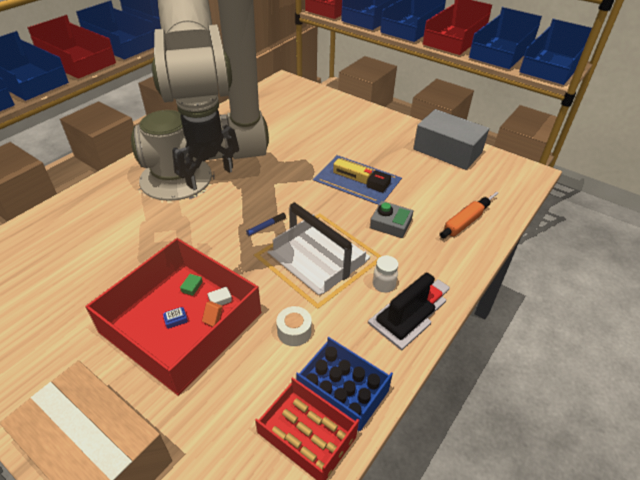

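The tray is empty, upright and central in its outline. The scanner is on its mat at (157,292), the caps are in the bin, the bystanders haven't moved and the arm is clear. Handing in.

```bash
python3 -c "
from rig import *
print(close_job())"
```

```text
the job is handed in; nothing more can be done
None
```

The job is done and handed in at about 39 s of the 208 s allowed. The hand-in gives no verdict, so this rests on my own measurements and pictures.

- **Scanning:** Five caps were in the tray; black was absent. I read blue, white, orange, green and red in that order, each held about 1.2 s. The window was about 120 mm above the label rather than 100 mm, to clear the carry bar (limit 150 mm). I got the window position from the measured gripper pose, within about 2 mm of target; the scanner gives no signal that a label was read.
- **Scanner and button:** I laid the scanner back near the middle of its mat and released it. I pressed the green button until it stopped: about 8 mm of travel, and the wrist force reached 46 N at the fingertips, more than needed.
- **Tipping:** I tipped the tray to about 66° over the bin, stopping short of 70° because joint 4 was close to its limit. The pictures after the tip show all five caps in the bin and the tray empty.
- **Tray back:** The last check put the tray bar about 1 mm from the outline's centre and about 1° off square, with the tray standing level.
- **Bystanders:** The tape roll, marker and jar show no movement in the last pictures. I saw no sign that the scanner or tray was knocked during the run.

No check failed or disagreed.

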